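Book a jar of rivets out of the stock cabinet

ROBOT

A 7-joint arm with a two-finger parallel gripper is mounted at the origin on a cart in front of the work surface, level with it; the furniture and walls round the work are solid. World frame = base frame: x ahead of the robot, y to its left, z up, the work surface at z = 0. Lengths are in m, angles in rad, forces in N, time in s.
With the tool pointing down it reaches from about 0.35 to 0.9 m from the base axis. Payload 8.1 kg.
Tool frame: the origin (TCP) lies midway between the tips of the shut fingers; the grasp point (between the pads) lies 19 mm behind it; z points along the fingers, y is the direction in which the jaws open and shut (so a half turn about z gives the same grasp; the last joint's range is limited). The gripper opens to 85 mm and grips with 20 to 120 N. Pads are 22 mm wide; open, the fingers measure 114 mm over their backs; the gripper's body (76 mm by 85 mm) begins 54 mm behind the grasp point. The pads swing forward as they close: fully open they stand 13 mm farther back than shut.
Start: joints at [1.034, 0.434, 0.025, 1.573, -0.012, 1.134, -0.075], TCP at [0.263, -0.567, 0.231] pointing down, gripper open.
Joint ranges: [-2.62, 2.62], [-0.44, 2.09], [-1.27, 1.32], [0.08, 2.57], [-1.32, 4.46], [0.12, 2], [-2.74, 2.74]. Speed limits (rad/s): [2.22, 2.22, 3.01, 3.01, 3.14, 3.14, 3.14].

INTERFACE

Orientations are given as a rotation vector (axis times angle).
In Python, from rig import robot gives the robot as it stands. The module is installed in compiled form; this text tells all that it offers.
- The arm moves only by the tool drive_tool, never from a script. Its argument "targets" is text: rows parted by semicolons, each of 6 numbers parted by spaces: the shift along the world's x, y, z in mm, then the turn, a rotation vector about the world's x, y, z in degrees. A call has 1 to 10 rows; each row is the pose to reach, as a shift and turn from the pose commanded when the call began; what a row does not reach only later rows make up. A row lasts 1/10 s, in which the tool goes at most 50 mm and 8.59 degrees, less where a joint would pass 70% of its speed; a pose out of reach is approached as far as the arm can. A call with a gripper value outside its range is refused whole. "claw" is the closure in counts, from 0 (fully open) to 255 (shut), set as the call begins (left out, the last holds). The fingers move at their own pace and stop on an object; the grip force is fixed at half the most. Time passes only in rows, so rows that repeat a pose let the fingers close. It gives the time, the measured TCP pose, the force and the opening at its end, in the units of the state.
- robot.get_state(): the state, without advancing time (a new reading comes with each control period).
- robot.get_image(name): name is "side" or "top" or "wrist"; returns a dict with "color" (480x640x3 uint8, red, green, blue), "range_z" (480x640 float32, m along the optical axis (not along the pixel's ray), 0 where there is no reading), "K" (3x3 intrinsics, pixels), "eye" and "orientation" of the camera in the world. Camera axes: x right, y up, looking along -z (the intrinsics and any distortion apply to the point x, -y, -z); pixel columns grow to the right and rows downward; lengths in m; the calibration is good to about 2 mm. A picture is of the moment at which its call begins.
- robot.job_done(): hands the job in, once; it reports no verdict.
The state is a dict: "time": time; "q": joint angles; "joint_velocities": joint speeds; "joint_efforts": joint torques, N m; "tool_pos": TCP position; "eef_rot": TCP orientation; "wrist_force": force on the tool from outside, world axes, zero at the start; "moment": the same for the moment, N m; "finger_gap": finger opening in m.
Only numpy, scipy, OpenCV 4.12 (cv2) and the standard library are available. Lean on these libraries where they do the work, as an engineer would, in place of code of your own. Each camera call takes 0.05 s, during which the arm holds its last target.

TASK

Open the stock cabinet by its door handle, to a right angle or more, and leave it open. Take out the glass jar of rivets and stand it upright in the middle of the code reader's round pad, turned so that its barcode label squarely faces the reader's window; do not tip the jar or disturb the other stock and tools.

Things in the scene. Friction and masses are not known exactly. Their poses are not given: they have to be found in the camera images.
- cabinet: small grey sheet-steel cabinet with a blue door on the bench: 200 deep (x), 290 wide (y), 280 high. Origin under the carcass centre; front opening at its own x = -100, looking along its -x to the robot. Inner floor at z = 20, inside 270 wide, roof underside at z = 268. A half-depth shelf (underside z = 132) begins 114 behind the opening
- door (a joint): hinge of the blue door, rad: 0 shut, grows as it opens towards the robot, stop at 2.0. It stays where it is left; a sprung roller catch holds it shut until it is pulled with some 5 N at the handle
- door_hinge (a point): point on the door's vertical hinge line, at the left (+y) front edge of the cabinet, 260 above the bench. The door is 16 thick (8 either side of this line), 290 wide, top edge at z = 278. This frame turns with the door: -x is the outward normal of its outer face, -y runs along it to the free edge
- handle_mid (a point): point on the grip bar of the door's handle, 215 above the bench. The handle is an upright steel bow of 10 diameter round bar near the free edge, 245 from the hinge line; the bar's axis is 42 out from the door's outer face, upright from z = 155 to 267; at both ends it bends back to the door. Axes as the door's
- handle_top (a point): the top outer bend of the handle, on the bar's axis, 267 above the bench; from here the top limb of the bow runs 42 back to the door along this frame's +x, the grip bar runs down
- jar: screw-lid glass jar of rivets, tan lid, 63 diameter, 85 high, about 0.27 kg, standing on the cabinet floor near the front. Origin at the centre of its underside; z is up its axis; +x points to its white barcode label; an orange seal strip runs from the label up over the lid on the same side
- jar_code (a point): middle of the jar's barcode label, on its side, 32 from its axis and 36 above its underside
- reader: code reader fixed on the bench: aluminium base plate 215 x 104 x 6, round black rubber pad (90 diameter, top at z = 8) and black reading head (76 wide, top at z = 72) with a dark red window. Origin under the pad's centre; +x points from pad to head; the window is at x = 95 and looks along -x. Jar right: on the pad's centre, its +x along the reader's +x
- grease_can: black tin of 67 diameter, 78 high, in the back of the cabinet; leave alone. Origin under its centre
- paste_tin: yellow and blue tin of 70 diameter, 64 high, in the back of the cabinet; leave alone. Origin under its centre
- pliers: pliers with red grips, 50 x 172 x 12, lying on the bench; leave alone. Origin under their centre
- tape_measure: yellow tape measure, 67 x 80 x 32, lying on the bench; leave alone. Origin under its centre

How it is judged:
By the outcome, as a careful person would: the job done as asked, in the order asked, and still so for the second after the job is handed in, with the robot touching nothing.
It also fails if it takes over 72 s, if anything falls off the work surface, if the arm or the gripper's body presses on something with over 40 N, if the wrist force passes 120 N, or if a joint passes its speed limit or range.

## Working session

There is one attempt and no reset: what is moved stays moved. The work goes in short steps, Python scripts to look and compute and a tool call to move; the robot and the scene stay as the last step left them, time stands still between calls to the robot, and variables do not carry over. Pictures are saved under pics/ and viewed, and the job is handed in when it is done.

Besides the shell and the picture viewer there is one more tool, called after "Request:" as name(argument=value, ...) on one line, values as JSON. drive_tool: Moves the arm, as the interface text tells. Its arguments: {"type":"object","properties":{"targets":{"type":"string"},"claw":{"type":"number"}},"required":["targets"]}

```bash
mkdir -p pics; ls
cat > h.py <<'E'
from rig import robot
import numpy as np, cv2
from scipy.spatial.transform import Rotation as R
def snap(name,tag):
    d=robot.get_image(name)
    cv2.imwrite(f'pics/{tag}.png',d['color'][:,:,::-1]); np.savez(f'pics/{tag}.npz',**{k:np.array(v) for k,v in d.items()})
    return d
def rot(o):
    o=np.array(o,float)
    if o.shape==(3,3): return o
    return (R.from_rotvec(o) if o.size==3 else R.from_quat(o)).as_matrix()
def load(tag): return dict(np.load(f'pics/{tag}.npz'))
def ray(d,u,v):
    K=d['K'];c=np.array([(u-K[0,2])/K[0,0],-(v-K[1,2])/K[1,1],-1.]);return d['eye'],rot(d['orientation'])@c
def onz(d,u,v,z):
    e,r=ray(d,u,v);return e+r*(z-e[2])/r[2]
def cloud(d):
    K=d['K'];v,u=np.mgrid[:480,:640];z=d['range_z']
    c=np.stack([(u-K[0,2])/K[0,0]*z,-(v-K[1,2])/K[1,1]*z,-z],-1)
    return c@rot(d['orientation']).T+d['eye']
E
python3 - <<'E'
from h import *
np.set_printoptions(precision=4,suppress=True)
for n in ['side','top','wrist']:
    d=snap(n,n+'0'); print(n,[ (k,np.array(v)) for k,v in d.items() if k not in('color','range_z')])
print(robot.get_state())
E
```

```text
pics
side [('K', array([[533.6747,   0.    , 314.6393],
       [  0.    , 533.6747, 253.4855],
       [  0.    ,   0.    ,   1.    ]])), ('eye', array([ 1.4493, -0.8738,  0.7424])), ('orientation', array([1.0815, 0.4447, 0.662 ]))]
top [('K', array([[517.6481,   0.    , 320.2669],
       [  0.    , 517.6481, 240.5188],
       [  0.    ,   0.    ,   1.    ]])), ('eye', array([-0.2867,  0.1151,  1.2923])), ('orientation', array([ 0.528 , -0.5753, -1.6368]))]
wrist [('K', array([[389.8109,   0.    , 321.1847],
       [  0.    , 389.8109, 237.0377],
       [  0.    ,   0.    ,   1.    ]])), ('eye', array([ 0.323 , -0.538 ,  0.3724])), ('orientation', array([-0.2408,  0.1554, -1.1287]))]
{'time': 0.15, 'q': array([ 1.0344,  0.435 ,  0.025 ,  1.5739, -0.0116,  1.134 , -0.0751]), 'joint_velocities': array([ 0.0014, -0.0031, -0.0001, -0.0036, -0.0011, -0.0003, -0.0002]), 'joint_efforts': array([  0.0009, -67.0891,   1.0257, -31.6451,   0.0156,   0.009 ,
         0.    ]), 'tool_pos': array([ 0.2625, -0.5668,  0.2307]), 'eef_rot': array([-3.0669, -0.6757,  0.0005]), 'wrist_force': array([-0.05  ,  0.5442,  0.0838]), 'moment': array([-0.0077,  0.0581, -0.0347]), 'finger_gap': 0.08569474301167601}
```

View pics/side0.png

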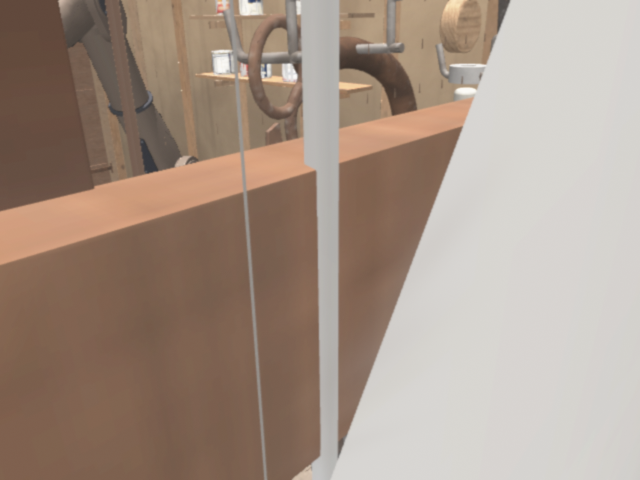

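View pics/top0.png

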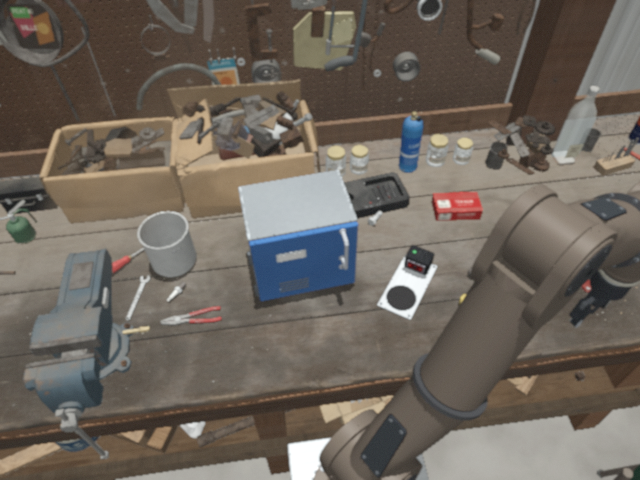

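View pics/wrist0.png

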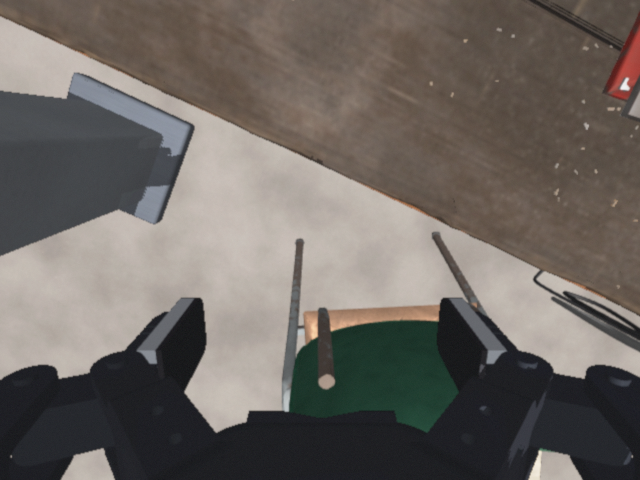

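The side view is blocked by a brown panel. The top view shows the cabinet with its blue door (245-355, 180-300), the handle at about (345,250), the reader pad at (402,297) and head at (419,260), and the pliers at (190,317). A bit of yellow, perhaps the tape measure, shows by the arm at (463,300).

Run:
```python
from h import *
np.set_printoptions(precision=4,suppress=True)
d=load('top0');P=cloud(d);c=d['color'];hsv=cv2.cvtColor(c,cv2.COLOR_RGB2HSV)
# roof
m=(P[...,2]>0.265)&(P[...,2]<0.30)&(P[...,0]<0.95); m=m.astype(np.uint8); m[:, :230]=0; m[:,365:]=0;m[:165]=0;m[310:]=0
pts=P[m>0]; print('roof n',len(pts),'z',np.median(pts[:,2])); 
r=cv2.minAreaRect((pts[:,:2]*1000).astype(np.float32)); print(r, cv2.boxPoints(r))
# door face blue
b=(hsv[...,0]>100)&(hsv[...,0]<125)&(hsv[...,1]>120); b[:170]=0;b[310:]=0;b[:,:235]=0;b[:,365:]=0
q=P[b];q=q[(q[:,2]>0.03)&(q[:,2]<0.26)]
for _ in range(3):
    n=np.linalg.svd(q-q.mean(0),full_matrices=False)[2][2]; e=(q-q.mean(0))@n; q=q[abs(e)<0.006]
print('door',q.mean(0),n,len(q)); 
# handle: points in front of the door
n=n*np.sign(-n[0]); out=(P-q.mean(0))@n
hm=(out>0.02)&(out<0.07)&(P[...,2]>0.1); hm[:170]=0;hm[310:]=0;hm[:,:235]=0;hm[:,365:]=0
h=P[hm];print('handle',len(h),h.mean(0)); v,u=np.nonzero(hm);print(u.min(),u.max(),v.min(),v.max())
for z in np.arange(.15,.28,.02):
    s=h[abs(h[:,2]-z)<.01]
    if len(s):print(z,len(s),s.mean(0),((s-q.mean(0))@n).mean())
# pad
g=((hsv[...,2]<50)).astype(np.uint8); g[:280]=0;g[320:]=0;g[:,:380]=0;g[:,425:]=0
cs,_=cv2.findContours(g,0,2);k=max(cs,key=cv2.contourArea);el=cv2.fitEllipse(k);print('pad',el,onz(d,*el[0],0.008))
kp=np.array([onz(d,*p[0],.008)[:2]*1000 for p in k],np.float32);print('circ',cv2.minEnclosingCircle(kp), cv2.fitEllipse(kp))
# base plate corners
w=(hsv[...,1]<25)&(hsv[...,2]>150);w[:240]=0;w[320:]=0;w[:,:370]=0;w[:,445:]=0
w=(w|(g>0)).astype(np.uint8);cs,_=cv2.findContours(w,0,2);k=max(cs,key=cv2.contourArea)
kp=np.array([onz(d,*p[0],.006)[:2]*1000 for p in k],np.float32);r=cv2.minAreaRect(kp);print('plate',r,cv2.boxPoints(r))
cv2.imwrite('pics/crop1.png',cv2.resize(c[170:330,230:480,::-1],None,fx=3,fy=3,interpolation=cv2.INTER_CUBIC))
```

```text
roof n 6712 z 0.28047067588126373
((659.2215576171875, 65.21990203857422), (266.4791259765625, 290.3643493652344), 4.6692914962768555) [[514.6057 199.0739]
 [538.2427 -90.3267]
 [803.8374 -68.6341]
 [780.2004 220.7665]]
door [0.5719 0.0634 0.153 ] [-0.996  -0.0895 -0.    ] 4036
handle 132 [ 0.5396 -0.0455  0.2265]
342 348 235 269
0.15 3 [ 0.5543 -0.0419  0.1573] 0.026921151429430076
0.16999999999999998 20 [ 0.5388 -0.0448  0.1687] 0.04262284768981563
0.18999999999999997 19 [ 0.535  -0.045   0.1903] 0.04645073406115357
0.20999999999999996 14 [ 0.5358 -0.0457  0.2096] 0.04573925327317513
0.22999999999999995 16 [ 0.5354 -0.0467  0.2308] 0.04616654755918183
0.24999999999999994 18 [ 0.5357 -0.0463  0.2496] 0.04580221305300074
0.2699999999999999 42 [ 0.5456 -0.0453  0.2693] 0.03594207239738517Traceback (most recent call last):
  File "<stdin>", line 23, in <module>
ValueError: max() iterable argument is empty
```

Run:
```python
from h import *
np.set_printoptions(precision=4,suppress=True)
d=load('top0');P=cloud(d);c=d['color'];hsv=cv2.cvtColor(c,cv2.COLOR_RGB2HSV)
cv2.imwrite('pics/crop1.png',cv2.resize(c[170:330,230:480,::-1],None,fx=3,fy=3,interpolation=cv2.INTER_CUBIC))
print(hsv[297,402],hsv[297,380:430:5,2],hsv[280,413])
g=((hsv[...,2]<75)).astype(np.uint8); g[:280]=0;g[320:]=0;g[:,:382]=0;g[:,422:]=0
cs,_=cv2.findContours(g,0,2);k=max(cs,key=cv2.contourArea);el=cv2.fitEllipse(k);print('pad',el,onz(d,*el[0],0.008))
kp=np.array([onz(d,*p[0],.008)[:2]*1000 for p in k],np.float32);print('circ',cv2.minEnclosingCircle(kp), cv2.fitEllipse(kp))
w=(hsv[...,1]<40)&(hsv[...,2]>140);w[:240]=0;w[320:]=0;w[:,:370]=0;w[:,445:]=0
w=(w|(g>0)).astype(np.uint8);cs,_=cv2.findContours(w,0,2);k=max(cs,key=cv2.contourArea)
kp=np.array([onz(d,*p[0],.006)[:2]*1000 for p in k],np.float32);r=cv2.minAreaRect(kp);print('plate',r,cv2.boxPoints(r))
hd=(P[...,2]>0.06)&(P[...,2]<.085);hd[:235]=0;hd[300:]=0;hd[:,:395]=0;hd[:,440:]=0
q=P[hd][:,:2].astype(np.float32)*1000;print('head',len(q),cv2.minAreaRect(q))
```

```text
[ 0  4 72] [151 226  72  72  69  70  70 138 239 108] [ 95   6 253]
pad ((400.8432922363281, 297.48138427734375), (20.780241012573242, 25.88338279724121), 102.71611022949219) [ 0.5193 -0.2109  0.008 ]
circ ((519.6159057617188, -210.6333770751953), 38.380794525146484) ((519.8323364257812, -211.00079345703125), (73.66387176513672, 75.05294036865234), 157.05169677734375)
plate ((573.8700561523438, -264.59881591796875), (253.3449249267578, 259.4608459472656), 88.48285675048828) [[ 440.8313 -387.7921]
 [ 700.2012 -394.6616]
 [ 706.9088 -141.4055]
 [ 447.5389 -134.536 ]]
head 429 ((620.0097045898438, -285.1457824707031), (77.04283905029297, 62.71030044555664), 54.561771392822266)
```

View pics/crop1.png

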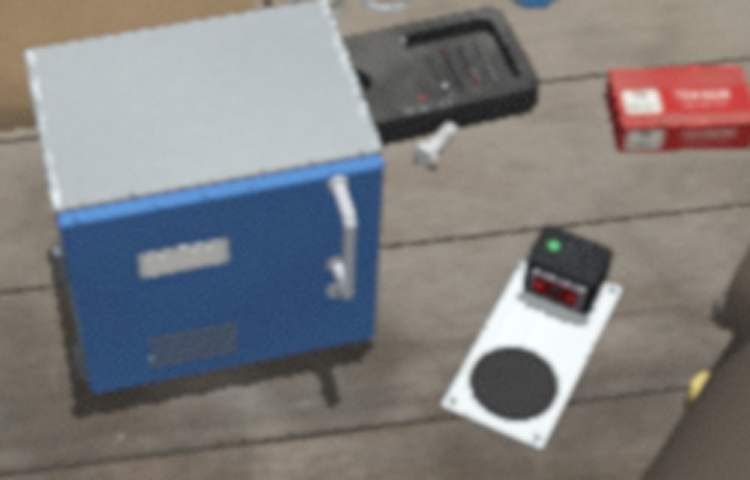

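The crop confirms the upright handle near the door's right edge, the reader pad lower left of its head (about -36° yaw), and a bit of yellow at the arm's edge. Next I go above the handle, raising the tool first; I'll compute the numbers.

Run:
```python
from h import *
np.set_printoptions(precision=4,suppress=True)
d=load('top0')
for p in [(162,322),(220,310),(215,322),(463,300),(170,240),(125,260)]: print(p,onz(d,*p,0.01))
s=robot.get_state();M=rot(s['eef_rot']);print(M, np.degrees(np.arctan2(M[1,0],M[0,0])))
```

```text
(162, 322) [0.5367 0.4836 0.01  ]
(220, 310) [0.5528 0.3181 0.01  ]
(215, 322) [0.5144 0.3328 0.01  ]
(463, 300) [ 0.4829 -0.3874  0.01  ]
(170, 240) [0.8441 0.4758 0.01  ]
(125, 260) [0.7822 0.6128 0.01  ]
[[ 0.9074  0.4202 -0.0006]
 [ 0.4202 -0.9074  0.001 ]
 [-0.0001 -0.0012 -1.    ]] 24.85033226466808
```

Request:
drive_tool(targets="30 60 90 0 0 8; 60 110 150 0 0 16; 80 150 170 0 0 24; 100 190 170 0 0 32; 120 230 170 0 0 40; 140 270 170 0 0 48; 160 310 170 0 0 56; 180 350 170 0 0 64; 190 390 170 0 0 72; 200 420 170 0 0 80", claw=0)

```text
time: 1.15
tool_pos: [0.4546, -0.1683, 0.4009]
eef_rot: [1.908, 2.495, -0.0]
wrist_force: [1.2, -0.4, -0.9]
finger_gap: 0.0852
```

Request:
drive_tool(targets="10 15 0 0 0 8; 20 30 0 0 0 16; 30 45 0 0 0 24; 40 60 0 0 0 32; 50 70 0 0 0 40; 60 80 0 0 0 48; 70 90 0 0 0 56; 78 100 0 0 0 64; 78 100 0 0 0 72; 78 100 0 0 0 80.3")

```text
time: 2.15
tool_pos: [0.5323, -0.0698, 0.4004]
eef_rot: [0.152, -3.137, -0.001]
wrist_force: [0.7, -0.8, -0.7]
finger_gap: 0.0856
```

Run:
```python
from h import *
snap('wrist','w1');snap('top','t1');s=robot.get_state();print(s['tool_pos'],s['eef_rot'],s['q']);M=rot(s['eef_rot']);print(np.degrees(np.arctan2(M[1,0],M[0,0])),M[:,2])
```

```text
[ 0.53216817 -0.07034859  0.40044678] [ 1.44968583e-01 -3.13755259e+00 -5.25987934e-04] [ 0.55547625  0.27272457 -0.69006237  1.45334921  0.17268975  1.47786929
  1.53067152]
-174.70912711089602 [-7.07437735e-04  3.02598742e-04 -9.99999704e-01]
```

View pics/w1.png

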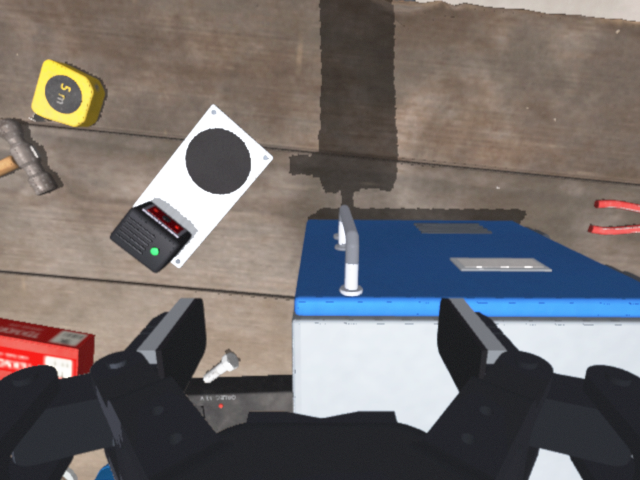

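View pics/t1.png

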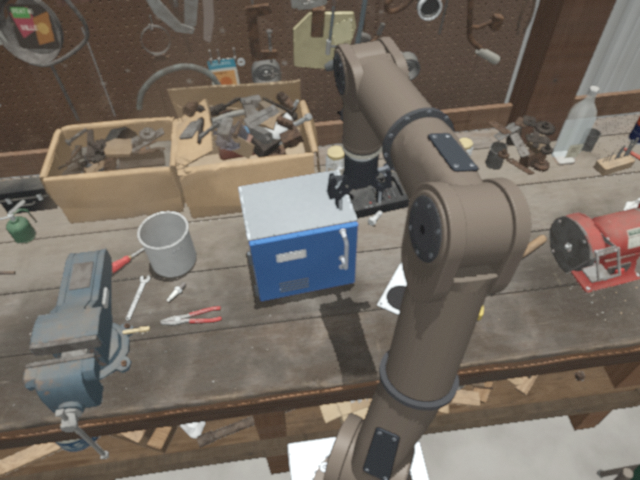

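The wrist view shows the handle top limb from about (350,290) to (355,235), the reader with pad at (218,160) and head at (152,236), the tape measure at (67,93), and the pliers' red grips at (615,215). Now I'll measure these.

```bash
cat > m1.py <<'E'
from h import *
np.set_printoptions(precision=4,suppress=True)
d=load('w1');P=cloud(d);c=d['color'];hsv=cv2.cvtColor(c,cv2.COLOR_RGB2HSV)
# pad
g=(hsv[...,2]<90).astype(np.uint8)
m=np.zeros_like(g);m[122:200,180:258]=1;g*=m
cs,_=cv2.findContours(g,0,1);k=max(cs,key=cv2.contourArea)
kp=np.array([onz(d,*p[0],.008)[:2]*1000 for p in k],np.float32);print('pad',cv2.minEnclosingCircle(kp),cv2.fitEllipse(kp))
# plate
w=((hsv[...,1]<40)&(hsv[...,2]>150)).astype(np.uint8);w[:100]=0;w[275:]=0;w[:,:120]=0;w[:,280:]=0
cs,_=cv2.findContours(w,0,1);k=max(cs,key=cv2.contourArea);kp=np.array([onz(d,*p[0],.006)[:2]*1000 for p in k],np.float32)
r=cv2.minAreaRect(kp);print('plate',r,cv2.boxPoints(r))
hd=(P[...,2]>.06)&(P[...,2]<.085);hd[:195]=0;hd[280:]=0;hd[:,:100]=0;hd[:,195:]=0
q=P[hd][:,:2].astype(np.float32)*1000;print('head',cv2.minAreaRect(q))
# handle
hm=(P[...,2]>.262)&(P[...,2]<.283);hm[:200]=0;hm[292:]=0;hm[:,:335]=0;hm[:,365:]=0
q=P[hm];print('limb',len(q),q.min(0),q.max(0));
for x in np.arange(.53,.6,.01):
    s=q[abs(q[:,0]-x)<.005]
    if len(s): print(round(x,3),s.mean(0),s[:,1].min(),s[:,1].max())
# door top strip
b=(hsv[...,0]>98)&(hsv[...,0]<125)&(hsv[...,1]>100)&(P[...,2]>.27)&(P[...,2]<.29)
q=P[b][:,:2].astype(np.float32)*1000;r=cv2.minAreaRect(q);print('doortop',len(q),r,cv2.boxPoints(r))
y=((hsv[...,0]>20)&(hsv[...,0]<33)&(hsv[...,1]>150));y[140:]=0;y[:,120:]=0
v,u=np.nonzero(y);print('tape',np.median(P[y],0),P[y].min(0),P[y].max(0))
E
python3 m1.py
```

```text
pad ((519.3558349609375, -210.62620544433594), 43.046348571777344) ((519.2127075195312, -210.6487274169922), (84.01244354248047, 84.60084533691406), 164.28125)
plate ((596.7841796875, -197.60372924804688), (220.09213256835938, 218.7007598876953), 52.91292953491211) [[ 443.1923 -219.4483]
 [ 617.6543 -351.331 ]
 [ 750.376  -175.7591]
 [ 575.9141  -43.8764]]
head ((620.2708740234375, -284.32464599609375), (76.28880310058594, 57.81167221069336), 53.8418083190918)
limb 833 [ 0.534  -0.0538  0.262 ] [ 0.582  -0.0315  0.2728]
0.53 [ 0.5346 -0.0464  0.263 ] -0.04830679182224335 -0.04468995649987202
0.54 [ 0.5402 -0.0457  0.2673] -0.05017856956652541 -0.04097506850430031
0.55 [ 0.55   -0.0449  0.2702] -0.04966528759677205 -0.03969863929795813
0.56 [ 0.56   -0.0439  0.2699] -0.04884037102367166 -0.038287437915900654
0.57 [ 0.5701 -0.0433  0.2701] -0.048037781204545896 -0.03793788285807162
0.58 [ 0.5778 -0.0432  0.2687] -0.05378966870283524 -0.03150658588095472
doortop 6967 ((581.4122314453125, 45.437042236328125), (19.28988265991211, 259.6504821777344), 5.234948635101318) [[559.9622 173.8408]
 [583.6528 -84.7267]
 [602.8622 -82.9667]
 [579.1717 175.6008]]
tape [ 0.4386 -0.3763  0.0289] [ 0.4123 -0.4442 -0.002 ] [ 0.4904 -0.076   0.5422]
```

Request:
drive_tool(targets="4 12 -30 0 0 0; 8 24.5 -60 0 0 0; 8 24.5 -80 0 0 0; 8 24.5 -80 0 0 0")

```text
time: 2.65
tool_pos: [0.5387, -0.046, 0.3181]
eef_rot: [0.135, -3.134, -0.001]
wrist_force: [-0.4, 0.3, 1.8]
finger_gap: 0.0853
```

Run:
```python
from h import *
d=snap('wrist','w2');s=robot.get_state();print(s['tool_pos'],s['eef_rot'])
```

```text
[ 0.53955521 -0.04613736  0.32006014] [ 1.35910483e-01 -3.13618773e+00 -1.14687004e-04]
```

View pics/w2.png

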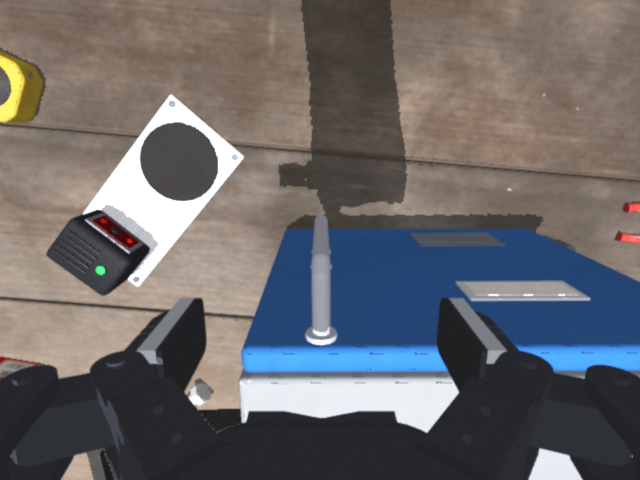

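The handle limb is centred at column 320, midway between the fingers (204 and 440), so I descend and close.

Request:
drive_tool(targets="0 0 -30 0 0 0; 0 0 -60 0 0 0; 0 0 -80 0 0 0; 0 0 -89 0 0 0; 0 0 -89 0 0 0")

```text
time: 3.2
tool_pos: [0.5404, -0.0461, 0.232]
eef_rot: [0.139, -3.138, 0.0]
wrist_force: [1.3, 0.1, -0.4]
finger_gap: 0.0857
```

Request:
drive_tool(targets="0 0 0 0 0 0; 0 0 0 0 0 0; 0 0 0 0 0 0; 0 0 0 0 0 0; 0 0 0 0 0 0; 0 0 0 0 0 0; 0 0 0 0 0 0; 0 0 0 0 0 0", claw=255)

```text
time: 4.0
tool_pos: [0.5404, -0.0462, 0.2322]
eef_rot: [-0.14, 3.138, -0.001]
wrist_force: [-1.5, -3.1, 5.2]
finger_gap: 0.0087
```

Run:
```python
import numpy as np
H=np.array([567.4,202.8]);b=np.array([540.2,-45.9])
f=lambda t:(lambda a:H+np.array([[np.cos(a),-np.sin(a)],[np.sin(a),np.cos(a)]])@(b-H))(-np.radians(t))
for base in (0,35,70,105):
    steps=[1,3,6,10,15,20,25,30,35,35] if base==0 else [base+5*i for i in range(1,8)]
    print(base,'; '.join('%.0f %.0f 0 0 0 %d'%(*(f(t)-f(base)),-(t-base)) for t in steps))
```

```text
0 -4 1 0 0 0 -1; -13 2 0 0 0 -3; -26 4 0 0 0 -6; -43 9 0 0 0 -10; -63 16 0 0 0 -15; -83 24 0 0 0 -20; -103 35 0 0 0 -25; -121 47 0 0 0 -30; -138 61 0 0 0 -35; -138 61 0 0 0 -35
35 -16 15 0 0 0 -5; -30 31 0 0 0 -10; -43 49 0 0 0 -15; -54 68 0 0 0 -20; -64 87 0 0 0 -25; -72 108 0 0 0 -30; -78 129 0 0 0 -35
70 -4 21 0 0 0 -5; -7 43 0 0 0 -10; -7 65 0 0 0 -15; -6 87 0 0 0 -20; -2 108 0 0 0 -25; 3 129 0 0 0 -30; 10 150 0 0 0 -35
105 9 20 0 0 0 -5; 19 39 0 0 0 -10; 31 57 0 0 0 -15; 45 74 0 0 0 -20; 60 90 0 0 0 -25; 77 104 0 0 0 -30; 94 117 0 0 0 -35
```

Request:
drive_tool(targets="-4 1 0 0 0 -1; -13 2 0 0 0 -3; -26 4 0 0 0 -6; -43 9 0 0 0 -10; -63 16 0 0 0 -15; -83 24 0 0 0 -20; -103 35 0 0 0 -25; -121 47 0 0 0 -30; -138 61 0 0 0 -35; -138 61 0 0 0 -35")

```text
time: 5.0
tool_pos: [0.4001, 0.0166, 0.2321]
eef_rot: [-0.81, -3.035, 0.002]
wrist_force: [-1.7, -3.0, 3.4]
finger_gap: 0.0087
```

Request:
drive_tool(targets="-16 15 0 0 0 -5; -30 31 0 0 0 -10; -43 49 0 0 0 -15; -54 68 0 0 0 -20; -64 87 0 0 0 -25; -72 108 0 0 0 -30; -78 129 0 0 0 -35; -78 129 0 0 0 -35")

```text
time: 5.8
tool_pos: [0.3237, 0.1469, 0.2321]
eef_rot: [1.683, 2.653, 0.003]
wrist_force: [-1.4, -1.5, 6.0]
finger_gap: 0.0085
```

Request:
drive_tool(targets="-4 21 0 0 0 -5; -7 43 0 0 0 -10; -7 65 0 0 0 -15; -6 87 0 0 0 -20; -2 108 0 0 0 -25; 3 129 0 0 0 -30; 10 150 0 0 0 -35; 10 150 0 0 0 -35")

```text
time: 6.6
tool_pos: [0.3358, 0.2964, 0.2321]
eef_rot: [-2.404, -2.021, -0.003]
wrist_force: [2.7, -1.8, 7.9]
finger_gap: 0.0084
```

Run:
```python
from h import *
snap('top','t3');s=robot.get_state();print(s['tool_pos'],s['eef_rot'],s['q'],s['wrist_force']);M=rot(s['eef_rot']);print(np.degrees(np.arctan2(M[1,0],M[0,0])),M[:,2])
```

```text
[0.33541314 0.29535283 0.23211865] [-2.40216182e+00 -2.02381318e+00 -2.23625312e-03] [-0.14560817  0.23992642 -0.81589286  1.93460103  0.20088266  1.04819939
 -1.21856286] [ 1.11236298 -1.40729232  7.30803296]
80.2280688169264 [ 7.40438884e-04  1.33107624e-03 -9.99998840e-01]
```

View pics/t3.png

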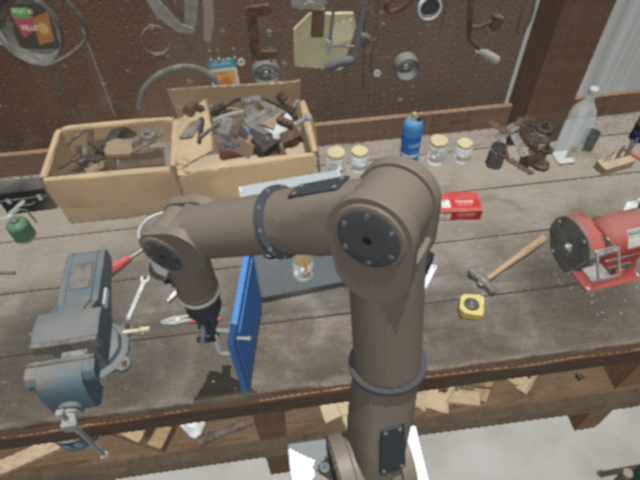

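The door stands at about 105°. The jar is visible in the cabinet at (303,267), with the orange strip on it. Release, lift, and move aside for a look.

Request:
drive_tool(targets="0 0 0 0 0 0; 0 0 0 0 0 0; 0 0 0 0 0 0; 0 0 0 0 0 0; 0 0 0 0 0 0; 0 0 30 0 0 0; 0 0 70 0 0 0; 0 0 120 0 0 0; 0 0 150 0 0 0", claw=0)

```text
time: 7.55
tool_pos: [0.3343, 0.2949, 0.3852]
eef_rot: [2.403, 2.023, 0.005]
wrist_force: [0.7, 0.4, 0.0]
finger_gap: 0.0851
```

Request:
drive_tool(targets="5 -25 5 0 0 -8; 10 -55 10 0 0 -16; 20 -85 15 0 0 -24; 30 -115 15 0 0 -32; 40 -145 15 0 0 -40; 50 -175 15 0 0 -48; 60 -205 15 0 0 -56; 65 -235 15 0 0 -64; 65 -255 15 0 0 -72; 65 -265 15 0 0 -75")

```text
time: 8.55
tool_pos: [0.3992, 0.0273, 0.3967]
eef_rot: [3.139, 0.131, -0.0]
wrist_force: [0.1, -0.6, -0.6]
finger_gap: 0.0857
```

Run:
```python
from h import *
np.set_printoptions(precision=4,suppress=True)
snap('top','t4');snap('wrist','w4');s=robot.get_state();print(s['tool_pos'],s['eef_rot'],s['q']);M=rot(s['eef_rot']);print(np.degrees(np.arctan2(M[1,0],M[0,0])),M[:,2])
```

```text
[0.3992 0.0284 0.3968] [ 3.1383  0.1397 -0.0002] [ 0.2946 -0.0161 -0.48    1.7427 -0.0074  1.4133 -1.666 ]
5.098384006677428 [-0.0001 -0.0002 -1.    ]
```

View pics/t4.png

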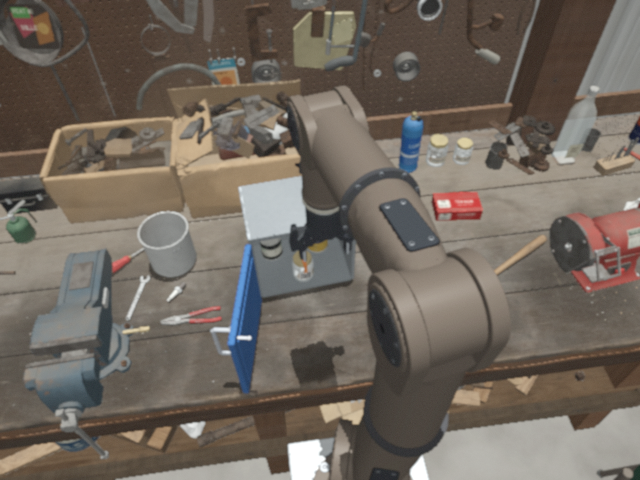

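View pics/w4.png

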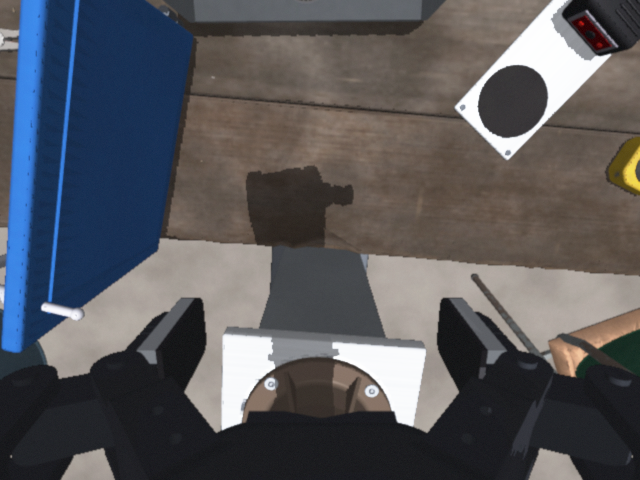

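The top view shows the open door, the jar standing at (303,265) with its orange strip towards the lower right, and the tins behind it. The wrist camera now faces forward, so I tilt it to look into the cabinet.

Request:
drive_tool(targets="0 0 0 0.7 -8 0; 5 0 -10 1.4 -16 0; 10 0 -30 2.1 -24 0; 20 0 -50 2.8 -32 0; 30 0 -70 3.5 -40 0; 40 0 -90 4.0 -46 0; 45 0 -100 4.4 -50 0; 45 0 -100 4.4 -50 0")

```text
time: 9.45
tool_pos: [0.4367, 0.0448, 0.3069]
eef_rot: [-2.823, -0.164, -1.208]
wrist_force: [0.8, 0.9, 0.2]
finger_gap: 0.0855
```

Run:
```python
from h import *
np.set_printoptions(precision=4,suppress=True)
snap('wrist','w5');s=robot.get_state();print(s['tool_pos'],s['eef_rot'],s['q']);M=rot(s['eef_rot']);print(M)
```

```text
[0.4371 0.0454 0.3073] [-2.8198 -0.1646 -1.2106] [ 0.3136 -0.3203 -0.4395  2.4775 -0.7275  0.1816 -0.9513]
[[ 0.6843  0.1251  0.7184]
 [ 0.0712 -0.9919  0.1049]
 [ 0.7257 -0.0206 -0.6877]]
```

View pics/w5.png

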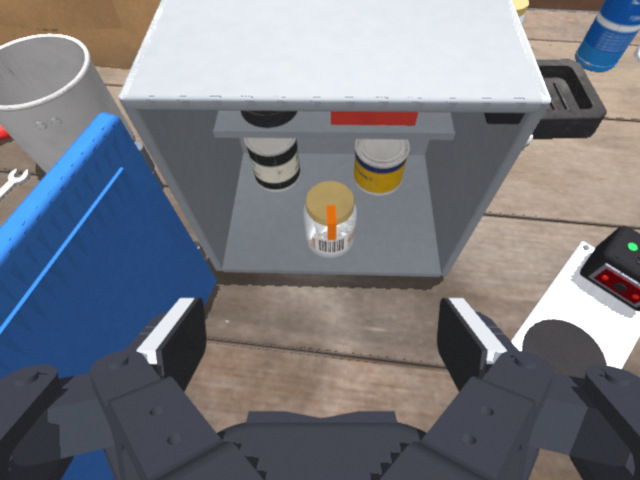

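The wrist view shows the jar in the cabinet at (331,215), with its label and orange strip facing the robot. The black tin is at (270,150), the yellow one at (380,165), and the pad at (565,345). The wrist joint is close to its limit, so I'll measure the jar and fit a small kinematic model from the logged poses to plan the approach.

```bash
cat > kin.py <<'E'
import numpy as np
from itertools import product
from scipy.optimize import least_squares
from scipy.spatial.transform import Rotation as R
S=[([1.0344,.435,.025,1.5739,-.0116,1.134,-.0751],(.2625,-.5668,.2307),(-3.0669,-.6757,.0005)),
([.55548,.27272,-.69006,1.45335,.17269,1.47787,1.53067],(.53217,-.07035,.40045),(.14497,-3.13755,-.0005)),
([-.14561,.23993,-.81589,1.9346,.20088,1.0482,-1.21856],(.33541,.29535,.23212),(-2.40216,-2.02381,-.0022)),
([.2946,-.0161,-.48,1.7427,-.0074,1.4133,-1.666],(.3992,.0284,.3968),(3.1383,.1397,-.0002)),
([.3136,-.3203,-.4395,2.4775,-.7275,.1816,-.9513],(.4371,.0454,.3073),(-2.8198,-.1646,-1.2106))]
def fk(q,p,s):
    d1,a1,d3,a3,d5,a5,d7,c1,c7,bx,by=p
    T=R.from_euler('z',s[0]*q[0]+c1);x=np.array([bx,by,d1])
    x=x+T.apply([a1,0,0]);T=T*R.from_euler('y',q[1])*R.from_euler('z',s[1]*q[2])
    x=x+T.apply([a3,0,d3]);T=T*R.from_euler('y',q[3])
    x=x+T.apply([-a3,0,0])
    T=T*R.from_euler('z',s[2]*q[4]);x=x+T.apply([0,0,d5]);T=T*R.from_euler('y',q[5])
    x=x+T.apply([a5,0,d7]);T=T*R.from_euler('z',s[3]*q[6]+c7)
    return x,T
if __name__=='__main__':
    best=None
    for s in product([1,-1],repeat=4):
      for c1,c7 in product([0,np.pi/2,-np.pi/2,np.pi],repeat=2):
        def f(p):
            r=[]
            for q,x,o in S:
                y,T=fk(q,p,s);r+=list((y-x)*3)+list((T.inv()*R.from_rotvec(o)).as_rotvec())
            return r
        o=least_squares(f,[.3,0,.35,0,.35,0,.3,c1,c7,0,0])
        if best is None or o.cost<best[0]: best=(o.cost,s,o.x)
    print(best[0],best[1],np.round(best[2],4));import json;json.dump([best[1],list(best[2])],open('kin.json','w'))
E
python3 kin.py
cat > m5.py <<'E'
from h import *
np.set_printoptions(precision=4,suppress=True)
d=load('w5');P=cloud(d);c=d['color'];hsv=cv2.cvtColor(c,cv2.COLOR_RGB2HSV)
lid=(hsv[...,0]>12)&(hsv[...,0]<28)&(hsv[...,1]>60)&(hsv[...,1]<180);roi=np.zeros_like(lid);roi[175:235,295:365]=1
L=P[lid&roi];t=L[L[:,2]>.095];print('lid',len(L),len(t),np.median(L[:,2]),cv2.minEnclosingCircle((t[:,:2]*1000).astype(np.float32)),t.mean(0))
o=(hsv[...,0]>3)&(hsv[...,0]<14)&(hsv[...,1]>190);roi=np.zeros_like(lid);roi[185:250,300:365]=1
q=P[o&roi];print('strip',len(q))
v,u=np.nonzero(o&roi)
for r in range(v.min(),v.max()+1,4):
    m=v==r
    if m.any(): print(r,u[m].mean(),P[r,int(u[m].mean())])
E
python3 m5.py
```

```text
0.0016960197299974984 (-1, -1, -1, -1) [ 2.5940e-01  1.2100e-02  5.2910e-01  8.2000e-03  4.0560e-01  1.0000e-04
  3.3920e-01 -5.2900e-02  1.5212e+00 -8.1000e-03 -2.0000e-02]
lid 1571 1497 0.10353826043519676 ((520.7700805664062, 52.00919723510742), 141.91091918945312) [0.6326 0.0647 0.1049]
strip 185
206 330.5 [0.6254 0.0634 0.1057]
210 330.5 [0.6213 0.0629 0.1041]
214 331.6666666666667 [0.6156 0.0611 0.105 ]
218 331.1666666666667 [0.6107 0.0606 0.1045]
222 331.7142857142857 [0.605  0.06   0.1055]
226 330.2 [0.6029 0.0608 0.1008]
230 330.6666666666667 [0.6034 0.0608 0.0917]
234 330.6666666666667 [0.603  0.0608 0.0841]
238 331.0 [0.6038 0.0597 0.0743]
```

Run:
```python
from kin import *
from h import rot,load
import json
from itertools import product
best=None
for s in product([1,-1],repeat=7):
  s=list(s)
  for c1,c7 in product([0,np.pi/2,-np.pi/2,np.pi],repeat=2):
    def T(q,p=(0,0)):
        return R.from_euler('ZYZYZYZ',[s[0]*q[0]+c1+p[0],s[1]*q[1],s[2]*q[2],s[3]*q[3],s[4]*q[4],s[5]*q[5],s[6]*q[6]+c7+p[1]])
    e=[(T(q).inv()*R.from_rotvec(o)).magnitude() for q,x,o in S]
    if best is None or sum(e)<best[0]: best=(sum(e),s,c1,c7,e)
print(best)
```

```text
Traceback (most recent call last):
  File "scipy/spatial/transform/_rotation.pyx", line 1413, in scipy.spatial.transform._rotation.Rotation.from_euler
ValueError: Expected axis specification to be a non-empty string of upto 3 characters, got ZYZYZYZ
```

Run:
```python
from kin import *
from itertools import product
best=[]
def T(q,s,c1,c7):
    return R.from_euler('ZYZ',[s[0]*q[0]+c1,s[1]*q[1],s[2]*q[2]])*R.from_euler('YZY',[s[3]*q[3],s[4]*q[4],s[5]*q[5]])*R.from_euler('Z',s[6]*q[6]+c7)
for s in product([1,-1],repeat=7):
  for c1,c7 in product([0,np.pi/2,-np.pi/2,np.pi],repeat=2):
    e=[(T(q,s,c1,c7).inv()*R.from_rotvec(o)).magnitude() for q,x,o in S]
    best.append((max(e),s,c1,c7,np.round(e,4)))
best.sort(key=lambda b:b[0]);print(*best[:3],sep='\n')
s,c1,c7=best[0][1:4]
# linear position fit: x = sum R_i @ t_i
A=[];b=[]
for q,x,o in S:
    R0=R.identity();cur=R.from_euler('Z',s[0]*q[0]+c1);cols=[np.eye(3)]
    Rs=[cur]
    for ax,i in zip('YZYZYZ',range(1,7)):
        cur=cur*R.from_euler(ax,s[i]*q[i]+(c7 if i==6 else 0)); Rs.append(cur)
    M=[r.as_matrix() for r in Rs]
    z=np.array([0,0,1.]);xx=np.array([1.,0,0]);yy=np.array([0,1.,0])
    # d1, a after j1(x,y), d3 (+x,y) after j3, forearm after j4 x, after j5 z , after j7 z
    A.append(np.stack([z,M[0]@xx,M[2]@z,M[2]@xx,M[3]@xx,M[4]@z,M[4]@xx,M[5]@xx,M[6]@z],1));b.append(x)
A=np.vstack(A);b=np.hstack(b);p,res,rk,sv=np.linalg.lstsq(A,b,rcond=1e-3);print(np.round(p,4),rk,np.round(A@p-b,4))
```

```text
(5.673837380471706e-05, (-1, 1, -1, 1, -1, 1, -1), 0, 1.5707963267948966, array([0.0001, 0.    , 0.    , 0.0001, 0.    ]))
(5.6738373804735644e-05, (-1, -1, -1, -1, -1, -1, -1), 3.141592653589793, -1.5707963267948966, array([0.0001, 0.    , 0.    , 0.0001, 0.    ]))
(0.8688940899926405, (-1, -1, -1, 1, -1, 1, -1), -1.5707963267948966, 0, array([0.8689, 0.5446, 0.482 , 0.0325, 0.609 ]))
[ 0.2625  0.0741  0.5829  0.0011  0.0838  0.3769 -0.0619  0.0295  0.3749] 9 [ 0.0476  0.0269  0.0053  0.0038  0.0084 -0.0076  0.0048 -0.0059  0.0162
 -0.0027  0.0144 -0.0073  0.0029 -0.0001 -0.0066]
```

```bash
cat > kin2.py <<'E'
from kin import S
import numpy as np
from scipy.spatial.transform import Rotation as R
sg=[-1,1,-1,1,-1,1,-1]
def Ms(q):
    cur=R.from_euler('Z',-q[0]);Rs=[cur.as_matrix()]
    for ax,i in zip('YZYZYZ',range(1,7)):
        cur=cur*R.from_euler(ax,sg[i]*q[i]+(np.pi/2 if i==6 else 0)); Rs.append(cur.as_matrix())
    return Rs
ex,ey,ez=np.eye(3)
def basis(q):
    M=Ms(q);return np.stack([ez,M[0]@ex,M[0]@ey,M[2]@ez,M[2]@ex,M[2]@ey,M[3]@ex,M[4]@ez,M[4]@ex,M[4]@ey,M[5]@ex,M[6]@ez],1),M[6]
def fit(S):
    A=np.vstack([basis(q)[0] for q,_,_ in S]);b=np.hstack([x for _,x,_ in S])
    p,res,rk,sv=np.linalg.lstsq(A,b,rcond=1e-6);return p,A@p-b,sv
E
python3 - <<'E'
from kin2 import *
p,e,sv=fit(S);print(np.round(p,4));print(np.round(e,4));print(np.round(sv,3))
E
```

```text
[ 2.721e-01  0.000e+00 -3.650e-02  5.575e-01  1.000e-04 -1.660e-02
  1.000e-04  4.277e-01 -0.000e+00 -3.000e-04  1.000e-04  3.657e-01]
[-0. -0.  0.  0.  0. -0.  0. -0.  0. -0.  0.  0.  0.  0. -0.]
[4.857 4.347 3.797 0.963 0.935 0.765 0.551 0.504 0.29  0.203 0.142 0.104]
```

Run:
```python
from h import *
np.set_printoptions(precision=4,suppress=True)
d=load('w5');P=cloud(d);c=d['color'];hsv=cv2.cvtColor(c,cv2.COLOR_RGB2HSV)
m=(abs(P[...,2]-.105)<.006);roi=np.zeros_like(m);roi[175:240,300:362]=1;m&=roi
t=P[m];t=t[(t[:,0]>.59)&(t[:,0]<.69)];xy=(t[:,:2]*1000).astype(np.float32)
hl=cv2.convexHull(xy);print(len(t),cv2.minEnclosingCircle(xy),cv2.fitEllipse(hl),t.mean(0))
o=(hsv[...,0]>3)&(hsv[...,0]<14)&(hsv[...,1]>190)&m
q=P[o];C=np.array(cv2.minEnclosingCircle(xy)[0])/1000
top=q[q[:,0]<.625];dd=top[:,:2]-C;print('dirs',np.degrees(np.arctan2(dd[:,1],dd[:,0])).mean()%360)
f=(hsv[...,0]>3)&(hsv[...,0]<14)&(hsv[...,1]>190);roi[:]=0;roi[226:245,300:362]=1;q=P[f&roi];dd=q[:,:2].mean(0)-C;print(q.mean(0),np.degrees(np.arctan2(dd[1],dd[0]))%360,np.linalg.norm(dd))
# tins, coarse
for n,(u0,u1,v0,v1) in {'grease':(250,298,132,160),'paste':(355,410,133,165)}.items():
    s=P[v0:v1,u0:u1].reshape(-1,3);s=s[(s[:,2]>.06)&(s[:,2]<.11)];print(n,len(s),s.min(0),s.max(0),np.median(s,0))
cv2.imwrite('pics/crop5.png',cv2.resize(c[90:290,110:560,::-1],None,fx=1.75,fy=1.75,interpolation=2))
```

```text
1623 ((631.893798828125, 64.30136108398438), 30.173179626464844) ((633.4439697265625, 64.42729949951172), (52.515235900878906, 58.21609115600586), 98.3415298461914) [0.6322 0.0642 0.1036]
dirs 241.19959702672858
[0.6032 0.0597 0.0875] 189.06117156050226 0.02909546161894596
grease 1013 [0.7009 0.1194 0.0607] [0.7414 0.1816 0.0975] [0.7163 0.1452 0.0926]
paste 1317 [ 0.7132 -0.0253  0.06  ] [0.7598 0.0445 0.084 ] [0.7363 0.0097 0.0793]
```

```bash
cat > ik.py <<'E'
from kin2 import *
from scipy.optimize import least_squares
p,_,_=fit(S)
lo=np.array([-2.62,-.44,-1.27,.08,-1.32,.12,-2.74]);hi=np.array([2.62,2.09,1.32,2.57,4.46,2,2.74])
def fk(q):
    B,M=basis(q);return B@p,M
def orient(yaw,alpha):  # tool z: heading yaw(deg), alpha below horizontal, camera up
    y,a=np.radians([yaw,alpha]);z=np.array([np.cos(y)*np.cos(a),np.sin(y)*np.cos(a),-np.sin(a)])
    yy=np.array([np.sin(y),-np.cos(y),0]);x=np.cross(yy,z);return np.stack([x,yy,z],1)
def ik(pos,M,q0,w=0.003):
    def f(q):
        x,N=fk(q);return np.r_[(x-pos)*5,R.from_matrix(N.T@M).as_rotvec(),w*(q-q0)]
    o=least_squares(f,np.clip(q0,lo+.02,hi-.02),bounds=(lo,hi));x,N=fk(o.x);return o.x,np.linalg.norm(x-pos),R.from_matrix(N.T@M).magnitude()
E
python3 - <<'E'
from ik import *
np.set_printoptions(precision=2,suppress=True)
q5=np.array([.3136,-.3203,-.4395,2.4775,-.7275,.1816,-.9513])
J=np.array([.635,.064,.0])
for a in (20,30,35,40,45,50,55,60,70):
  M=orient(5.1,a)
  g=J+[0,0,.065];tcp=g+.019*M[:,2]
  best={}
  for nm,seeds in {'n':[q5,[.3,.2,-.4,2.2,-.5,.3,-1.2],[-.3,.2,.4,2.2,.5,.3,-2]],'f':[[.3,.2,-.4,2.,3.1,.4,1.5],[0,.2,.2,2,3,.4,1.5],[.3,.5,-.5,1.8,2.5,.6,1]]}.items():
    r=[ik(tcp,M,np.array(x,float)) for x in seeds];r=[x for x in r if x[1]<.003 and x[2]<.02]
    print(a,nm,[x[0] for x in r])
E
```

```text
20 n []
20 f [array([-0.03,  0.99, -0.31,  2.51,  2.95,  1.6 ,  1.77]), array([-0.26,  0.98, -0.03,  2.53,  2.96,  1.59,  1.53]), array([-0.1 ,  0.98, -0.22,  2.52,  2.95,  1.59,  1.69])]
30 n []
30 f [array([-0.04,  0.81, -0.29,  2.48,  2.89,  1.21,  1.77]), array([-0.26,  0.8 , -0.01,  2.5 ,  2.97,  1.2 ,  1.55]), array([-0.06,  0.81, -0.27,  2.48,  2.89,  1.21,  1.75])]
35 n []
35 f [array([-0.05,  0.73, -0.27,  2.44,  2.86,  1.01,  1.78]), array([-0.26,  0.72,  0.01,  2.46,  2.98,  1.  ,  1.56]), array([-0.05,  0.73, -0.27,  2.44,  2.86,  1.01,  1.78])]
40 n []
40 f [array([-0.07,  0.66, -0.24,  2.4 ,  2.84,  0.82,  1.79]), array([-0.27,  0.65,  0.02,  2.42,  2.98,  0.8 ,  1.57]), array([-0.05,  0.66, -0.26,  2.4 ,  2.83,  0.82,  1.81])]
45 n []
45 f [array([-0.1 ,  0.61, -0.19,  2.35,  2.82,  0.63,  1.8 ]), array([-0.27,  0.6 ,  0.04,  2.37,  2.99,  0.61,  1.57]), array([-0.07,  0.61, -0.22,  2.35,  2.79,  0.63,  1.83])]
50 n []
50 f [array([-0.16,  0.57, -0.1 ,  2.3 ,  2.81,  0.44,  1.79]), array([-0.28,  0.57,  0.06,  2.31,  2.99,  0.43,  1.58]), array([-0.13,  0.57, -0.14,  2.3 ,  2.77,  0.45,  1.83])]
55 n []
55 f [array([-0.24,  0.54,  0.02,  2.25,  2.87,  0.26,  1.72]), array([-0.29,  0.54,  0.09,  2.25,  3.  ,  0.26,  1.57]), array([-0.22,  0.54, -0.01,  2.24,  2.81,  0.26,  1.78])]
60 n []
60 f [array([-0.19,  0.53, -0.04,  2.18,  2.35,  0.12,  2.25]), array([-0.19,  0.53, -0.04,  2.18,  2.35,  0.12,  2.25]), array([-0.19,  0.53, -0.04,  2.18,  2.35,  0.12,  2.25])]
70 n [array([-0.4 ,  0.55,  0.26,  2.05, -0.45,  0.23, -1.26]), array([-0.34,  0.54,  0.19,  2.04, -0.27,  0.22, -1.43]), array([-0.17,  0.54, -0.05,  2.03,  0.28,  0.23, -1.95])]
70 f []
```

View pics/crop5.png

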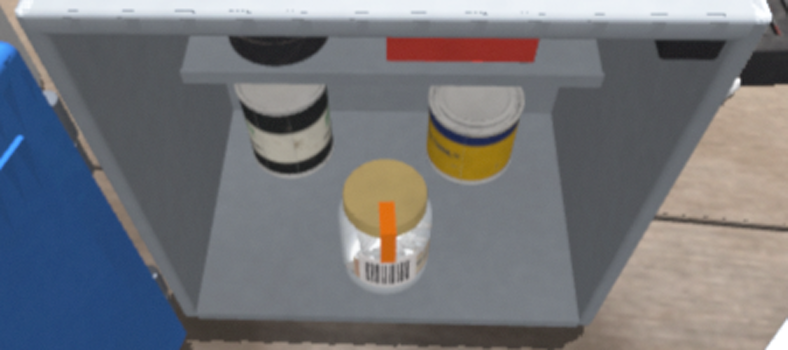

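The crop shows the jar's label and strip facing out, about 189° in the world, with both tins clear behind. The jar axis is near (0.632, 0.064). A forward grasp needs the flipped wrist branch (j5 near 3), so I plan that path with the fitted model.

Run:
```python
from ik import *
np.set_printoptions(precision=2,suppress=True)
def down(yaw):
    y=np.radians(yaw);x=np.array([np.cos(y),np.sin(y),0]);z=np.array([0,0,-1.]);return np.stack([x,np.cross(z,x),z],1)
for nm,pos in {'pad':[.519,-.211,.06],'bench':[.45,-.05,.06],'b2':[.42,0.02,.06],'b3':[.45,0.05,.06]}.items():
  for yaw in (0,90,180,-90):
    for lab,s in {'n':[.3,.4,0,2,0,.7,-1],'f':[0,.9,-.2,2.5,3,.3,1.5]}.items():
      rs=[]
      for j7 in (-1.5,0,1.5):
        s2=np.array(s,float);s2[6]=j7;r=ik(np.array(pos),down(yaw),s2)
        if r[1]<.003 and r[2]<.02: rs.append(r[0])
      print(nm,yaw,lab,rs[:2])
```

```text
pad 0 n [array([ 0.33,  0.53, -0.06,  1.91,  0.05,  0.7 , -1.32]), array([ 0.04,  0.55,  0.36,  1.93, -0.29,  0.71, -1.01])]
pad 0 f []
pad 90 n [array([ 0.62,  0.58, -0.46,  1.88,  0.36,  0.76, -0.04]), array([ 0.35,  0.53, -0.08,  1.91,  0.06,  0.7 ,  0.23])]
pad 90 f [array([ 1.05,  0.89, -1.22,  1.85,  0.95,  1.13, -0.53]), array([ 0.92,  0.73, -0.94,  1.86,  0.73,  0.94, -0.36])]
pad 180 n [array([ 0.63,  0.58, -0.48,  1.88,  0.37,  0.77,  1.52]), array([ 0.36,  0.53, -0.1 ,  1.9 ,  0.08,  0.71,  1.79])]
pad 180 f [array([ 1.06,  0.93, -1.27,  1.85,  0.98,  1.17,  1.01]), array([ 1.05,  0.9 , -1.23,  1.85,  0.95,  1.14,  1.03])]
pad -90 n [array([ 0.02,  0.55,  0.38,  1.93, -0.3 ,  0.71, -2.56]), array([-0.25,  0.66,  0.81,  1.96, -0.65,  0.81, -2.22])]
pad -90 f [array([ 1.06,  0.93, -1.27,  1.85,  0.98,  1.17,  2.58]), array([ 1.06,  0.91, -1.24,  1.85,  0.96,  1.14,  2.6 ])]
bench 0 n [array([ 0.05,  0.4 , -0.08,  2.16,  0.05,  0.58, -1.63]), array([-0.3 ,  0.42,  0.38,  2.19, -0.28,  0.58, -1.29])]
bench 0 f []
bench 90 n [array([ 0.38,  0.45, -0.5 ,  2.14,  0.36,  0.63, -0.
[... 1783 characters left out ...]
.63, -0.59]), array([-0.15,  0.41, -0.1 ,  2.16,  0.07,  0.58, -0.3 ])]
b3 90 f [array([ 0.63,  0.75, -1.23,  2.1 ,  0.9 ,  0.97, -1.11]), array([ 0.46,  0.57, -0.91,  2.11,  0.67,  0.77, -0.89])]
b3 180 n [array([ 0.18,  0.46, -0.52,  2.13,  0.38,  0.64,  0.97]), array([-0.13,  0.41, -0.12,  2.16,  0.09,  0.58,  1.25])]
b3 180 f [array([ 0.65,  0.78, -1.27,  2.1 ,  0.93,  1.  ,  0.44]), array([ 0.64,  0.76, -1.24,  2.1 ,  0.91,  0.98,  0.45])]
b3 -90 n [array([-0.8 ,  0.5 ,  0.78,  2.21, -0.59,  0.65, -2.74]), array([-0.92,  0.58,  0.97,  2.22, -0.75,  0.72, -2.56])]
b3 -90 f [array([ 0.65,  0.78, -1.27,  2.1 ,  0.93,  1.  ,  2.01]), array([ 0.64,  0.77, -1.25,  2.1 ,  0.92,  0.99,  2.02])]
```

```bash
cat > plan.py <<'E'
from ik import *
np.set_printoptions(precision=3,suppress=True)
VL=np.array([2.22,2.22,3.01,3.01,3.14,3.14,3.14])*.065
def camdown(M): return M@np.diag([-1,-1,1])
def densify(way):
    out=[np.array(way[0],float)]
    for a,b in zip(way[:-1],way[1:]):
        a=np.array(a,float);b=np.array(b,float);n=1
        while True:
            qs=[a+(b-a)*k/n for k in range(n+1)];F=[fk(q) for q in qs]
            if all(abs((b-a)/n)<VL) and all(np.linalg.norm(F[i+1][0]-F[i][0])<.04 and R.from_matrix(F[i+1][1]@F[i][1].T).magnitude()<np.radians(7.5) for i in range(n)): break
            n+=1
        out+=qs[1:]
    return out
def rows(x0,M0,qs):
    s=[]
    for q in qs:
        x,M=fk(q);r=np.degrees(R.from_matrix(M@M0.T).as_rotvec());s.append('%.0f %.0f %.0f %.1f %.1f %.1f'%(*((x-x0)*1000),*r))
    return '; '.join(s)
E
python3 - <<'E'
from plan import *
q5=np.array([.3136,-.3203,-.4395,2.4775,-.7275,.1816,-.9513])
M=camdown(orient(5.1,42));J=np.array([.632,.064,.07])
for back in (0,.05,.1,.15,.2):
    h=np.array([np.cos(.089),np.sin(.089),0])
    r=ik(J+.019*M[:,2]-back*h+[0,0,back*.3],M,np.array([-.07,.66,-.24,2.4,2.84,.82,-1.35]));print(back,r)
way=[q5,[.2,-.32,-.3,2.3,-.5,.7,-1.1],[-.05,-.32,-.2,2.3,2.84,.7,-1.35]]
Q=densify(way);print(len(Q))
for q in Q[::3]: x,N=fk(q);print(q,x,N[:,2])
E
```

```text
0 (array([-0.071,  0.626, -0.23 ,  2.39 ,  2.817,  0.736, -1.34 ]), np.float64(1.4392881377564821e-07), 2.1357141758950555e-06)
0.05 (array([-0.078,  0.57 , -0.251,  2.502,  2.802,  0.793, -1.362]), np.float64(1.5545279125935187e-07), 1.0058459894079146e-06)
0.1 (array([ 0.462,  0.717, -1.016,  2.57 ,  2.407,  1.03 , -0.846]), np.float64(3.857555015495086e-05), 0.0002835633236170734)
0.15 (array([ 0.636,  0.671, -1.27 ,  2.57 ,  2.135,  0.946, -0.636]), np.float64(0.010737437946915757), 0.09141008768825767)
0.2 (array([ 0.708,  0.439, -1.27 ,  2.57 ,  1.979,  0.666, -0.575]), np.float64(0.019333379439427898), 0.1752867184673658)
29
[ 0.314 -0.32  -0.44   2.478 -0.728  0.182 -0.951] [0.437 0.045 0.307] [ 0.718  0.105 -0.688]
[ 0.2  -0.32 -0.3   2.3  -0.5   0.7  -1.1 ] [0.375 0.098 0.316] [ 0.444  0.269 -0.854]
[ 0.17  -0.32  -0.288  2.3   -0.099  0.7   -1.13 ] [0.372 0.013 0.299] [ 0.435  0.029 -0.9  ]
[ 0.14  -0.32  -0.276  2.3    0.302  0.7   -1.16 ] [ 0.387 -0.072  0.316] [ 0.476 -0.209 -0.854]
[ 0.11  -0.32  -0.264  2.3    0.702  0.7   -1.19 ] [ 0.418 -0.14   0.364] [ 0.56  -0.402 -0.724]
[ 0.08  -0.32  -0.252  2.3    1.103  0.7   -1.22 ] [ 0.459 -0.18   0.436] [ 0.672 -0.518 -0.529]
[ 0.05  -0.32  -0.24   2.3    1.504  0.7   -1.25 ] [ 0.502 -0.183  0.52 ] [ 0.789 -0.536 -0.301]
[ 0.02  -0.32  -0.228  2.3    1.905  0.7   -1.28 ] [ 0.539 -0.149  0.603] [ 0.89  -0.45  -0.073]
[-0.01  -0.32  -0.216  2.3    2.306  0.7   -1.31 ] [ 0.562 -0.082  0.673] [ 0.955 -0.273  0.118]
[-0.04  -0.32  -0.204  2.3    2.706  0.7   -1.34 ] [0.568 0.009 0.719] [ 0.97  -0.033  0.243]
```

Run:
```python
from plan import *
from rig import robot
s=robot.get_state();q=s['q'];x,N=fk(q);print(q,x-s['tool_pos'],np.array(s['tool_pos']))
M=camdown(orient(5.1,50));J=np.array([.632,.0643,.064]);h=np.array([np.cos(.089),np.sin(.089),0]);seed=np.array([-.1,.57,-.14,2.3,2.8,.45,-1.33])
for back,up in ((0,0),(.05,0),(.09,0),(.09,.03),(.13,.05),(.13,.1),(.18,.12)):
    r=ik(J+.024*M[:,2]-back*h+[0,0,up],M,seed);print(back,up,r)
Q=densify([q,[.2,-.32,-.3,2.3,-.5,.7,-1.1],[-.05,-.32,-.2,2.3,2.84,.7,-1.35]])
print(rows(x,N,Q[1:11]))
```

```text
[ 0.314 -0.32  -0.44   2.477 -0.727  0.182 -0.951] [0. 0. 0.] [0.437 0.045 0.307]
0 0 (array([-0.132,  0.58 , -0.134,  2.301,  2.783,  0.458, -1.319]), np.float64(5.411451614818804e-08), 1.0366047679286734e-06)
0.05 0 (array([-0.126,  0.553, -0.166,  2.416,  2.789,  0.548, -1.347]), np.float64(2.0622544739433626e-07), 2.7474133712043506e-06)
0.09 0 (array([-0.128,  0.538, -0.189,  2.508,  2.789,  0.625, -1.373]), np.float64(3.960385070519681e-07), 5.2144842517043735e-06)
0.09 0.03 (array([-0.142,  0.448, -0.169,  2.495,  2.76 ,  0.522, -1.347]), np.float64(2.6030023306172596e-07), 2.6353323139968813e-06)
0.13 0.05 (array([-0.145,  0.361, -0.193,  2.57 ,  2.718,  0.514, -1.336]), np.float64(8.850770631318482e-07), 7.3929939337730295e-06)
0.13 0.1 (array([-0.221,  0.204, -0.093,  2.528,  2.616,  0.318, -1.227]), np.float64(1.2626580941770547e-06), 1.5720641687803376e-05)
0.18 0.12 (array([ 0.239,  0.116, -0.613,  2.57 ,  2.296,  0.311, -0.925]), np.float64(1.3821089563848854e-05), 0.00011047812600751582)
-15 28 1 2.1 5.3 4.6; -36 46 4 3.1 11.1 8.5; -62 53 8 3.4 17.3 11.6; -65 25 -1 -3.7 17.9 13.5; -67 -4 -6 -10.8 18.3 15.4; -66 -33 -8 -17.9 18.5 17.2; -62 -62 -6 -25.0 18.6 19.0; -57 -90 -0 -32.1 18.6 20.8; -50 -117 9 -39.3 18.4 22.5; -41 -142 22 -46.5 18.1 24.1
```

Request:
drive_tool(targets="-15 28 1 2.1 5.3 4.6; -36 46 4 3.1 11.1 8.5; -62 53 8 3.4 17.3 11.6; -65 25 -1 -3.7 17.9 13.5; -67 -4 -6 -10.8 18.3 15.4; -66 -33 -8 -17.9 18.5 17.2; -62 -62 -6 -25.0 18.6 19.0; -57 -90 0 -32.1 18.6 20.8; -50 -117 9 -39.3 18.4 22.5; -41 -142 22 -46.5 18.1 24.1")

```text
time: 10.5
tool_pos: [0.3977, -0.1, 0.3313]
eef_rot: [2.384, 1.039, 0.496]
wrist_force: [0.5, 0.0, 0.5]
finger_gap: 0.0854
```

```bash
cat > next.py <<'E'
from plan import *
from rig import robot
import sys
s=robot.get_state();q=s['q'];x,N=fk(q);print(q,x)
way=[q]+eval(sys.argv[1]);Q=densify(way);print(len(Q)-1)
for k in (3,6,10): 
    if k<len(Q): print(k,fk(Q[k])[0])
print(rows(x,N,Q[1:11]))
E
python3 next.py "[[-.05,-.32,-.2,2.3,2.84,.7,-1.35]]"
```

```text
[ 0.586 -0.338 -0.564  2.281  0.203  0.612 -0.886] [ 0.398 -0.1    0.331]
19
3 [ 0.412 -0.16   0.374]
6 [ 0.443 -0.197  0.44 ]
10 [ 0.5   -0.193  0.547]
2 -22 11 -6.2 0.6 2.8; 7 -42 26 -12.4 0.9 5.7; 14 -60 43 -18.7 1.0 8.5; 23 -76 63 -24.9 0.9 11.4; 34 -88 85 -31.2 0.6 14.2; 46 -97 109 -37.4 0.1 17.1; 59 -103 134 -43.6 -0.7 20.0; 73 -104 161 -49.8 -1.6 22.9; 88 -101 188 -56.0 -2.8 25.8; 102 -93 216 -62.2 -4.2 28.8
```

Joint 5 is following the planned branch, so I continue.

Request:
drive_tool(targets="2 -22 11 -6.2 0.6 2.8; 7 -42 26 -12.4 0.9 5.7; 14 -60 43 -18.7 1.0 8.5; 23 -76 63 -24.9 0.9 11.4; 34 -88 85 -31.2 0.6 14.2; 46 -97 109 -37.4 0.1 17.1; 59 -103 134 -43.6 -0.7 20.0; 73 -104 161 -49.8 -1.6 22.9; 88 -101 188 -56.0 -2.8 25.8; 102 -93 216 -62.2 -4.2 28.8")

```text
time: 11.5
tool_pos: [0.4947, -0.1945, 0.5381]
eef_rot: [1.201, 1.387, 0.109]
wrist_force: [-0.4, -0.8, -0.7]
finger_gap: 0.0856
```

```bash
python3 next.py "[[-.05,-.32,-.2,2.3,2.84,.7,-1.35]]"
```

```text
[ 0.975 -0.429 -0.779  2.264  1.568  0.282 -1.192] [ 0.495 -0.195  0.538]
12
3 [ 0.511 -0.171  0.587]
6 [ 0.536 -0.128  0.639]
10 [ 0.563 -0.027  0.703]
4 6 16 -4.5 0.6 2.5; 10 14 32 -9.0 0.8 5.1; 17 23 49 -13.6 0.7 7.8; 25 35 66 -18.2 0.2 10.6; 33 50 83 -22.7 -0.5 13.4; 41 67 101 -27.3 -1.6 16.4; 50 87 118 -31.8 -3.0 19.5; 57 111 134 -36.3 -4.8 22.6; 64 138 150 -40.6 -6.8 25.9; 68 168 165 -44.9 -9.2 29.3
```

```bash
python3 next.py "[[.6,-.2,-.6,2.3,2.3,.6,-1.25],[-.05,-.05,-.2,2.4,2.8,.8,-1.35]]"
```

```text
[ 0.975 -0.429 -0.779  2.264  1.568  0.282 -1.192] [ 0.495 -0.195  0.538]
13
3 [ 0.524 -0.204  0.549]
6 [ 0.577 -0.174  0.566]
10 [ 0.62  -0.079  0.548]
6 -6 2 -4.8 2.2 1.7; 16 -10 6 -9.8 4.0 3.7; 29 -10 11 -15.0 5.3 6.0; 45 -5 17 -20.2 6.2 8.7; 63 5 23 -25.6 6.6 11.7; 82 21 28 -30.9 6.5 15.0; 94 40 25 -33.3 6.1 18.2; 105 62 21 -35.6 5.5 21.6; 116 87 16 -38.0 4.8 25.1; 126 115 10 -40.4 4.0 28.8
```

Request:
drive_tool(targets="6 -6 2 -4.8 2.2 1.7; 16 -10 6 -9.8 4.0 3.7; 29 -10 11 -15.0 5.3 6.0; 45 -5 17 -20.2 6.2 8.7; 63 5 23 -25.6 6.6 11.7; 82 21 28 -30.9 6.5 15.0; 94 40 25 -33.3 6.1 18.2; 105 62 21 -35.6 5.5 21.6; 116 87 16 -38.0 4.8 25.1; 126 115 10 -40.4 4.0 28.8")

```text
time: 12.5
tool_pos: [0.6204, -0.0773, 0.547]
eef_rot: [0.268, 1.577, -0.066]
wrist_force: [0.6, -0.4, -0.0]
finger_gap: 0.0859
```

```bash
python3 next.py "[[-.05,-.05,-.2,2.4,2.8,.8,-1.35],[-.14,.2,-.2,2.5,2.75,.5,-1.34]]"
```

```text
[ 0.633 -0.108 -0.722  2.339  2.67   0.692 -1.405] [ 0.62  -0.077  0.547]
14
3 [ 0.633 -0.023  0.537]
6 [0.641 0.028 0.489]
10 [0.627 0.056 0.343]
4 17 -2 -1.2 -0.2 2.4; 8 35 -6 -2.5 -0.3 4.9; 12 55 -10 -3.8 -0.4 7.4; 16 76 -15 -5.2 -0.4 10.0; 19 99 -21 -6.7 -0.5 12.6; 21 106 -59 -6.4 3.6 13.6; 21 113 -96 -6.0 7.6 14.6; 18 120 -132 -5.7 11.7 15.6; 14 127 -168 -5.4 15.8 16.6; 7 133 -204 -5.1 19.8 17.5
```

Run:
```python
from plan import *
from rig import robot
q=robot.get_state()['q']
h=np.array([np.cos(.089),np.sin(.089),0]);J=np.array([.632,.0643,.064])
for a,pos in ((10,[.58,0.02,.45]),(20,[.53,.03,.38]),(30,[.53,.04,.30]),(40,[.53,.045,.22]),(50,None)):
    M=camdown(orient(5.1,a)); P=np.array(pos) if pos else J+.024*M[:,2]-.10*h+[0,0,.02]
    r=ik(P,M,q,w=.02);q=r[0];print(a,P,r)
```

```text
10 [0.58 0.02 0.45] (array([ 0.53 , -0.109, -0.62 ,  2.486,  3.16 ,  0.653, -1.647]), np.float64(8.346012294956385e-05), 0.001096265172427244)
20 [0.53 0.03 0.38] (array([ 0.509, -0.17 , -0.633,  2.553,  3.157,  0.495, -1.688]), np.float64(1.5730799919246005e-05), 0.0001636897788149059)
30 [0.53 0.04 0.3 ] (array([ 0.502, -0.035, -0.735,  2.543,  2.871,  0.43 , -1.417]), np.float64(9.068401072259169e-05), 0.0011471521763500956)
40 [0.53  0.045 0.22 ] (array([ 0.341,  0.12 , -0.658,  2.524,  2.566,  0.409, -1.123]), np.float64(6.638470599796273e-05), 0.0011525106765465298)
50 [0.548 0.057 0.066] (array([ 0.16 ,  0.522, -0.556,  2.498,  2.51 ,  0.639, -1.051]), np.float64(3.430871998116946e-05), 0.00033397398378681373)
```

```bash
python3 next.py "[[ 0.53 , -0.109, -0.62 ,  2.486,  3.16 ,  0.653, -1.647],[ 0.509, -0.17 , -0.633,  2.553,  3.157,  0.495, -1.688],[ 0.502, -0.035, -0.735,  2.543,  2.871,  0.43 , -1.417],[0.341,  0.12 , -0.658,  2.524,  2.566,  0.409, -1.123]]"
```

```text
[ 0.633 -0.108 -0.722  2.339  2.67   0.692 -1.405] [ 0.62  -0.077  0.547]
13
3 [ 0.595 -0.004  0.478]
6 [0.548 0.028 0.403]
10 [0.53 0.04 0.3 ]
-6 24 -21 -1.9 1.8 4.4; -14 49 -44 -3.7 3.9 8.9; -25 74 -69 -5.2 6.2 13.3; -40 97 -97 -6.7 8.8 17.8; -56 102 -120 -6.4 12.2 18.1; -73 105 -144 -6.2 15.5 18.3; -90 107 -167 -6.0 18.8 18.3; -88 109 -193 -5.8 22.0 18.2; -88 112 -220 -5.5 25.4 18.4; -90 117 -247 -5.2 28.8 18.8
```

Request:
drive_tool(targets="-6 24 -21 -1.9 1.8 4.4; -14 49 -44 -3.7 3.9 8.9; -25 74 -69 -5.2 6.2 13.3; -40 97 -97 -6.7 8.8 17.8; -56 102 -120 -6.4 12.2 18.1; -73 105 -144 -6.2 15.5 18.3; -90 107 -167 -6.0 18.8 18.3; -90 109 -193 -5.8 22.0 18.2; -90 112 -220 -5.5 25.4 18.4; -90 117 -247 -5.2 28.8 18.8")

```text
time: 13.5
tool_pos: [0.5295, 0.0383, 0.2992]
eef_rot: [-0.091, 2.093, 0.05]
wrist_force: [0.4, -1.1, 0.0]
finger_gap: 0.0851
```

```bash
cat > cart.py <<'E'
# cartesian straight plan to target tcp+orientation from present; prints shift & rotvec total
from plan import *
from rig import robot
def go(P,M,n=None):
    s=robot.get_state();x=np.array(s['tool_pos']);N=R.from_rotvec(s['eef_rot']).as_matrix()
    rv=np.degrees(R.from_matrix(M@N.T).as_rotvec());print('q',s['q'],'x',x,'F',s['wrist_force']);print('shift',np.round((P-x)*1000,1),'rot',np.round(rv,2),np.linalg.norm(rv));return s
E
python3 - <<'E'
from cart import *
h=np.array([np.cos(.089),np.sin(.089),0]);J=np.array([.632,.0643,.064]);M=camdown(orient(5.1,50))
s=go(J+.024*M[:,2]-.10*h+[0,0,.02],M);q=s['q']
for b,u in ((.12,.1),(.1,.02),(.1,0),(.05,0),(0,0)): r=ik(J+.024*M[:,2]-b*h+[0,0,u],M,q,w=.02);q=r[0];print(b,u,r)
E
```

```text
q [ 0.614 -0.029 -0.837  2.54   2.88   0.432 -1.418] x [0.53  0.038 0.299] F [ 0.408 -1.121  0.037]
shift [  18.3   18.5 -233.6] rot [-1.63 19.91  0.15] 19.976066066843444
0.12 0.1 (array([ 0.165,  0.256, -0.525,  2.48 ,  2.342,  0.368, -0.921]), np.float64(0.00011028689377026757), 0.0021154432274090368)
0.1 0.02 (array([ 0.175,  0.526, -0.576,  2.497,  2.496,  0.644, -1.034]), np.float64(3.787800118699993e-05), 0.0004815049572263267)
0.1 0 (array([ 0.172,  0.592, -0.58 ,  2.506,  2.527,  0.715, -1.054]), np.float64(9.030708505379872e-06), 0.00011131145708935286)
0.05 0 (array([ 0.16 ,  0.605, -0.534,  2.393,  2.506,  0.622, -0.991]), np.float64(1.1049038127757428e-05), 0.0001623802751431746)
0 0 (array([ 0.134,  0.625, -0.481,  2.279,  2.473,  0.536, -0.929]), np.float64(1.1325562490980329e-05), 0.000177670570652607)
```

Request:
drive_tool(targets="0 3 -30 -0.3 4 0; 0 6 -60 -0.6 8 0; 2 9 -95 -0.9 11 0; 5 12 -130 -1.2 14 0; 8 15 -165 -1.4 17 0; 12 17 -200 -1.6 19.9 0.1; 16 18 -225 -1.6 19.9 0.1; 18 18.5 -233 -1.6 19.9 0.1; 18 18.5 -233 -1.6 19.9 0.1")

```text
time: 14.4
tool_pos: [0.5474, 0.0559, 0.0653]
eef_rot: [-0.104, 2.442, 0.039]
wrist_force: [-0.6, -0.3, 0.1]
finger_gap: 0.0853
```

Run:
```python
from cart import *
from h import snap
snap('top','t6');snap('wrist','w6')
h=np.array([np.cos(.089),np.sin(.089),0]);J=np.array([.632,.0643,.064]);M=camdown(orient(5.1,50))
s=go(J+.024*M[:,2],M)
```

```text
q [ 0.322  0.576 -0.767  2.488  2.375  0.706 -0.88 ] x [0.548 0.055 0.067] F [-0.075 -0.218  0.205]
shift [ 99.8  10.7 -21.4] rot [0.02 0.09 0.27] 0.28835079861415286
```

View pics/t6.png

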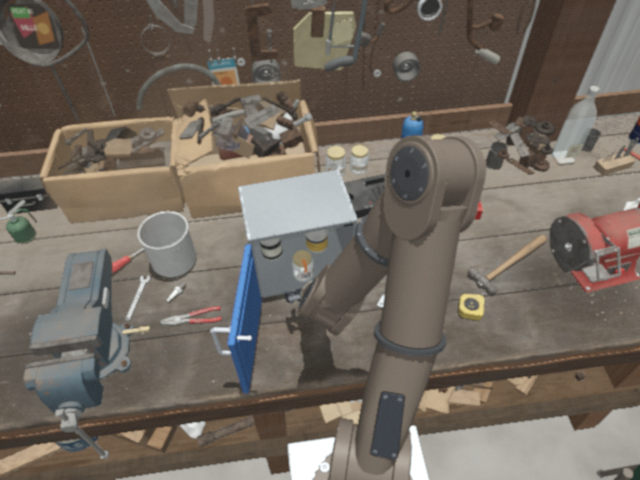

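View pics/w6.png

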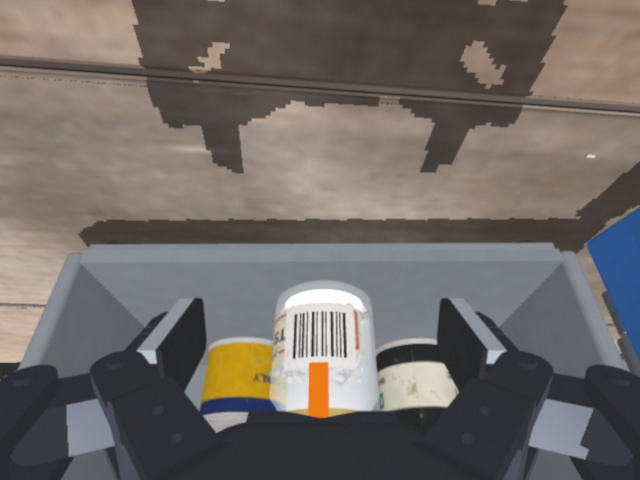

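The wrist view, upside down, shows the jar centred at column 322 between the fingers, with the barcode facing the camera. I lower and advance straight in.

Request:
drive_tool(targets="5 0.5 -12 0 0 0.2; 15 1.5 -20 0 0 0.2; 35 4 -21 0 0 0.2; 55 6 -21 0 0 0.2; 75 8 -21 0 0 0.2; 90 9.5 -21 0 0 0.2; 99 10.5 -21 0 0 0.2; 99 10.5 -21 0 0 0.2")

```text
time: 15.3
tool_pos: [0.6479, 0.0647, 0.0463]
eef_rot: [-0.105, 2.439, 0.037]
wrist_force: [-0.2, -0.2, -0.1]
finger_gap: 0.0851
```

Run:
```python
from cart import *
from h import snap
snap('wrist','w7')
J=np.array([.632,.0643,.064]);M=camdown(orient(5.1,50))
s=go(J+.024*M[:,2],M)
```

```text
q [ 0.269  0.674 -0.665  2.271  2.344  0.611 -0.749] x [0.647 0.065 0.046] F [-0.174 -1.339 -0.476]
shift [ 0.7  1.  -0.1] rot [0.07 0.07 0.16] 0.1878600299459651
```

View pics/w7.png

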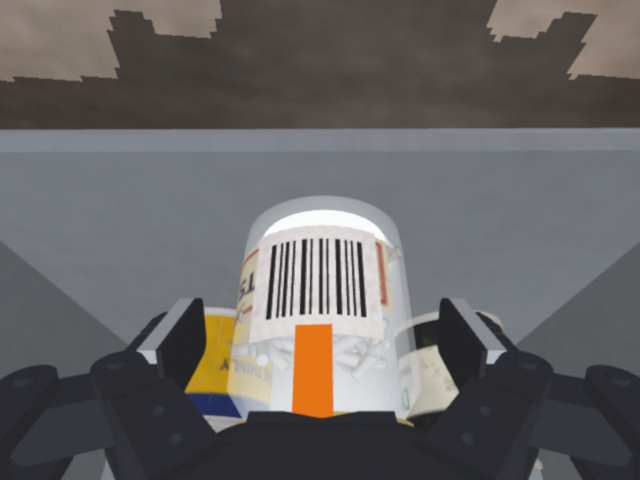

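The jar sits between the pads, its sides at columns 235 and 410. I close.

Request:
drive_tool(targets="0 0 0 0 0 0; 0 0 0 0 0 0; 0 0 0 0 0 0; 0 0 0 0 0 0; 0 0 0 0 0 0; 0 0 0 0 0 0", claw=255)

```text
time: 15.95
tool_pos: [0.6456, 0.0649, 0.0453]
eef_rot: [-0.107, 2.441, 0.037]
wrist_force: [-3.6, -1.0, 5.7]
finger_gap: 0.0591
```

Request:
drive_tool(targets="0 0 4 0 0 0; 0 0 10 0 0 0; 0 0 18 0 0 0; 0 0 18 0 0 0")

```text
time: 16.35
tool_pos: [0.6467, 0.0647, 0.0644]
eef_rot: [-0.106, 2.44, 0.037]
wrist_force: [0.3, 0.8, -3.9]
finger_gap: 0.0592
```

Run:
```python
from cart import *
from h import snap
snap('wrist','w8')
M=camdown(orient(5.1,50));h=np.array([np.cos(.089),np.sin(.089),0]);
s=robot.get_state();q=s['q'];x0=np.array(s['tool_pos']);print(q,x0,s['finger_gap'],s['wrist_force'])
for b,u in ((.03,.0),(.06,0),(.09,0),(.1,.03),(.12,.06),(.12,.1)): r=ik(x0-b*h+[0,0,u],M,q,w=.02);q=r[0];print(b,u,r)
# pad placement, heading options
q0=q
for hd in (-5,-15,-22,-30,-36,-45):
  for up in (.08,0):
    Mp=camdown(orient(hd,50));P=np.array([.5194,-.2106,.008+.044+up])+.024*Mp[:,2]
    r=ik(P,Mp,q0,w=.01);print(hd,up,r)
```

```text
[ 0.265  0.626 -0.656  2.265  2.303  0.564 -0.724] [0.647 0.065 0.064] 0.0592155997547343 [-0.48  -0.279 -2.81 ]
0.03 0.0 (array([ 0.289,  0.612, -0.691,  2.332,  2.335,  0.603, -0.771]), np.float64(7.2424808300767656e-06), 0.00011719656933812391)
0.06 0 (array([ 0.306,  0.599, -0.724,  2.399,  2.359,  0.648, -0.818]), np.float64(7.099195170847418e-06), 0.00010996742443146964)
0.09 0 (array([ 0.319,  0.588, -0.756,  2.467,  2.378,  0.695, -0.866]), np.float64(6.987560326265189e-06), 0.00010362516102908067)
0.1 0.03 (array([ 0.332,  0.484, -0.76 ,  2.471,  2.325,  0.602, -0.843]), np.float64(1.3610687118418272e-05), 0.00015415939531079195)
0.12 0.06 (array([ 0.35 ,  0.367, -0.765,  2.49 ,  2.273,  0.504, -0.826]), np.float64(1.5285155988733778e-05), 0.00015542140140469512)
0.12 0.1 (array([ 0.334,  0.232, -0.702,  2.45 ,  2.145,  0.34 , -0.709]), np.float64(4.0043560575972824e-05), 0.0005849148297617659)
-5 0.08 (array([ 1.09 ,  0.498, -0.843,  2.359,  2.621,  0.286, -0.664]), np.float64(1.6542933562181775e-05), 0.0002943433702099492)
-5 0 (array([ 1.007,  0.707, -0.769,  2.404,  2.76
[... 707 characters left out ...]
009946999e-06), 7.848229812185809e-05)
-30 0 (array([ 0.594,  0.64 , -0.58 ,  2.443,  2.354,  0.773, -1.04 ]), np.float64(1.4767898823794493e-05), 0.00019604318315609887)
-36 0.08 (array([ 0.48 ,  0.401, -0.486,  2.39 ,  2.   ,  0.578, -0.864]), np.float64(3.897391359479182e-06), 4.947602749403586e-05)
-36 0 (array([ 0.505,  0.634, -0.543,  2.429,  2.23 ,  0.8  , -1.085]), np.float64(1.4277527217755293e-05), 0.00018246392476502365)
-45 0.08 (array([ 0.388,  0.417, -0.471,  2.353,  1.78 ,  0.671, -0.852]), np.float64(4.785504405932827e-06), 9.681838396508838e-05)
-45 0 (array([ 0.388,  0.63 , -0.491,  2.393,  2.036,  0.828, -1.126]), np.float64(1.2644581525550537e-05), 0.00016192029182354324)
```

View pics/w8.png

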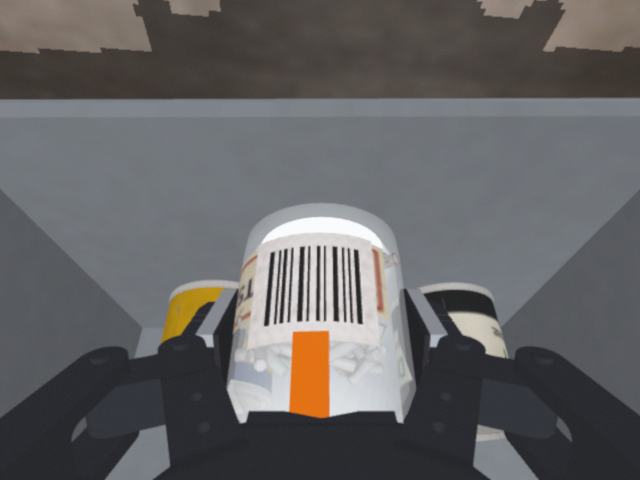

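The jar is held squarely and lifted clear, with about 2.8 N of weight on the wrist. I withdraw straight back, then raise.

Request:
drive_tool(targets="-10 -1 0 0 0 0; -25 -2 0 0 0 0; -45 -4 0 0 0 0; -65 -6 0 0 0 0; -82 -7.5 0 0 0 0; -95 -8.5 6 0 0 0; -105 -9.5 18 0 0 0; -115 -10.5 35 0 0 0; -120 -11 50 0 0 0; -120 -11 55 0 0 0")

```text
time: 17.4
tool_pos: [0.5257, 0.0536, 0.1195]
eef_rot: [-0.107, 2.44, 0.036]
wrist_force: [-0.2, -0.8, -4.2]
finger_gap: 0.0592
```

Run:
```python
from cart import *
Mp=camdown(orient(-22,50));P=np.array([.5194,-.2106,.008+.044])+.024*Mp[:,2]
s=go(P+[0,0,.05],Mp)
q=s['q'];x0=np.array(s['tool_pos']);N=R.from_rotvec(s['eef_rot'])
dr=R.from_matrix(Mp)*N.inv()
for k in np.linspace(0,1,7):
    pos=x0+(P+[0,0,.05]-x0)*k; r=ik(pos,(R.from_rotvec(dr.as_rotvec()*k)*N).as_matrix(),q,w=.02);q=r[0];print(np.round(k,2),pos,r)
```

```text
q [ 0.352  0.383 -0.776  2.497  2.278  0.532 -0.833] x [0.526 0.054 0.119] F [-0.197 -0.811 -4.232]
shift [   8.  -270.   -35.9] rot [  0.14   0.08 -26.98] 26.98110047252624
0.0 [0.526 0.054 0.119] (array([ 0.352,  0.383, -0.776,  2.497,  2.278,  0.532, -0.833]), np.float64(3.5486259845218627e-08), 4.6317852419913505e-07)
0.17 [0.527 0.009 0.114] (array([ 0.424,  0.397, -0.759,  2.507,  2.318,  0.545, -0.864]), np.float64(7.108118970970512e-06), 0.00011535640567938151)
0.33 [ 0.528 -0.036  0.108] (array([ 0.494,  0.414, -0.737,  2.507,  2.354,  0.555, -0.887]), np.float64(6.3055028238358985e-06), 9.836021927567943e-05)
0.5 [ 0.53  -0.081  0.102] (array([ 0.559,  0.433, -0.711,  2.5  ,  2.384,  0.56 , -0.903]), np.float64(5.422929121613984e-06), 8.01284621489625e-05)
0.67 [ 0.531 -0.126  0.096] (array([ 0.619,  0.454, -0.681,  2.484,  2.408,  0.562, -0.913]), np.float64(4.5233236163227234e-06), 6.16991763135105e-05)
0.83 [ 0.532 -0.171  0.09 ] (array([ 0.673,  0.476, -0.647,  2.459,  2.423,  0.559, -0.918]), np.float64(3.67628946808694e-06), 4.385562494147331e-05)
1.0 [ 0.534 -0.216  0.084] (array([ 0.718,  0.499, -0.611,  2.427,  2.429,  0.553, -0.918]), np.float64(3.0337761713709387e-06), 2.943727757247608e-05)
```

Request:
drive_tool(targets="0 -15 0 0 0 -2; 1 -40 -2 0 0 -5; 2 -70 -6 0 0 -8; 3 -105 -10 0 0 -11; 4 -140 -15 0 0 -14; 5 -175 -20 0 0 -18; 6 -205 -26 0 0 -21; 7 -235 -30 0 0 -24; 8 -258 -34 0 0 -26; 8 -270 -36 0 0 -27")

```text
time: 18.4
tool_pos: [0.534, -0.2188, 0.081]
eef_rot: [0.473, 2.406, -0.174]
wrist_force: [0.0, 0.5, -3.3]
finger_gap: 0.0593
```

Run:
```python
from cart import *
from h import snap
snap('wrist','w9');snap('top','t9')
Mp=camdown(orient(-22,50));P=np.array([.5194,-.2106,.008+.044])+.024*Mp[:,2]
s=go(P,Mp)
```

```text
q [ 0.714  0.505 -0.607  2.426  2.43   0.559 -0.921] x [ 0.534 -0.218  0.081] F [ 0.567 -0.179 -3.163]
shift [ -0.3   1.4 -47.7] rot [ 0.05 -0.06  0.21] 0.22148734955889973
```

View pics/w9.png

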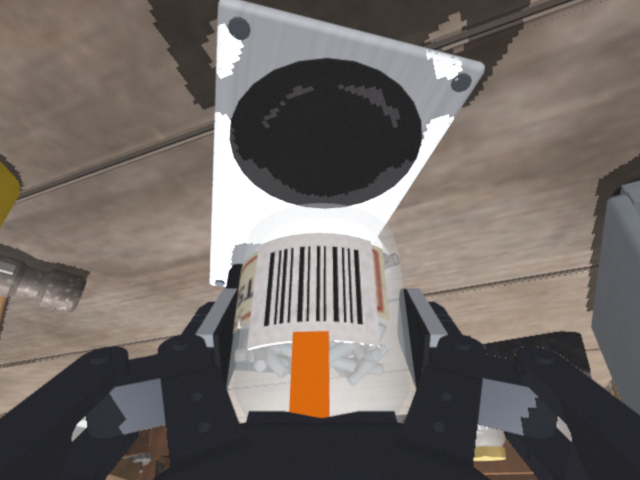

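View pics/t9.png

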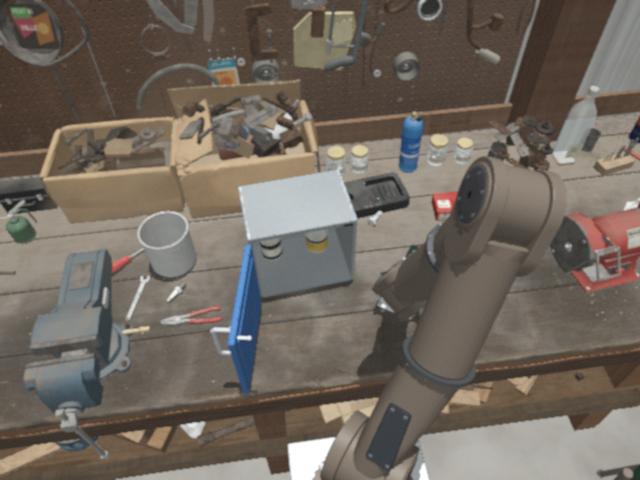

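The wrist view shows the pad at (326,132) lined up below and in front of the held jar, and the top view shows the cabinet open and undisturbed. I check the pad centre with this pose, then lower.

Run:
```python
from h import *
d=load('w9');g=(cv2.cvtColor(d['color'],cv2.COLOR_RGB2HSV)[...,2]<75).astype(np.uint8);g[:55]=0;g[210:]=0;g[:,:228]=0;g[:,428:]=0
g=cv2.morphologyEx(g,cv2.MORPH_CLOSE,np.ones((15,15)));k=max(cv2.findContours(g,0,1)[0],key=cv2.contourArea)
kp=np.array([onz(d,*p[0],.008)[:2]*1000 for p in k],np.float32);print(cv2.minEnclosingCircle(kp),cv2.fitEllipse(kp))
```

```text
((517.6909790039062, -210.27215576171875), 44.0714111328125) ((517.1570434570312, -209.96717834472656), (85.85140228271484, 87.37236785888672), 159.736083984375)
```

Request:
drive_tool(targets="0 1 -12 0 0 0.2; 0 1.4 -25 0 0 0.2; 0 1.4 -36 0 0 0.2; 0 1.4 -42 0 0 0.2; 0 1.4 -45 0 0 0.2; 0 1.4 -46 0 0 0.2; 0 1.4 -46 0 0 0.2")

```text
time: 19.2
tool_pos: [0.5345, -0.2147, 0.0363]
eef_rot: [0.464, 2.406, -0.17]
wrist_force: [-0.2, -0.7, -3.4]
finger_gap: 0.059
```

Request:
drive_tool(targets="-0.5 0 -1 0 0 0; -0.5 0 -2 0 0 0; -0.5 0 -2 0 0 0")

```text
time: 19.5
tool_pos: [0.5338, -0.2151, 0.0342]
eef_rot: [0.464, 2.406, -0.171]
wrist_force: [-0.7, -0.1, -3.5]
finger_gap: 0.0591
```

Request:
drive_tool(targets="0 0 -1 0 0 0; 0 0 -2 0 0 0; 0 0 -2 0 0 0")

```text
time: 19.8
tool_pos: [0.534, -0.2151, 0.0332]
eef_rot: [0.463, 2.404, -0.172]
wrist_force: [-8.5, 2.3, 15.0]
finger_gap: 0.0593
```

Request:
drive_tool(targets="0 0 0.5 0 0 0; 0 0 1 0 0 0")

```text
time: 20.0
tool_pos: [0.5339, -0.215, 0.0333]
eef_rot: [0.464, 2.406, -0.171]
wrist_force: [0.1, 0.1, -3.1]
finger_gap: 0.059
```

Request:
drive_tool(targets="0 0 0 0 0 0; 0 0 0 0 0 0; 0 0 0 0 0 0; 0 0 0 0 0 0; 0 0 0 0 0 0; 0 0 0 0 0 0", claw=0)

```text
time: 20.6
tool_pos: [0.5338, -0.215, 0.033]
eef_rot: [0.464, 2.406, -0.171]
wrist_force: [0.6, 1.1, -0.2]
finger_gap: 0.0856
```

Run:
```python
from cart import *
from h import snap
snap('wrist','w10')
s=robot.get_state();q=s['q'];x0=np.array(s['tool_pos']);M=R.from_rotvec(s['eef_rot']).as_matrix();print(q,x0,M[:,2],s['wrist_force'],s['finger_gap'])
for b,u in ((.03,0),(.06,0),(.09,0),(.12,0),(.15,0),(.12,.05),(.12,.1)):
    r=ik(x0-b*M[:,2]+[0,0,u],M,q,w=.02);q=r[0];print(b,u,x0-b*M[:,2]+[0,0,u],r)
```

```text
[ 0.711  0.653 -0.624  2.45   2.515  0.719 -0.971] [ 0.534 -0.215  0.033] [ 0.596 -0.24  -0.766] [-0.516  0.923 -0.652] 0.08556336983633996
0.03 0 [ 0.516 -0.208  0.056] (array([ 0.72 ,  0.576, -0.64 ,  2.486,  2.488,  0.68 , -0.977]), np.float64(6.49583826337467e-06), 5.3764591998914587e-05)
0.06 0 [ 0.498 -0.201  0.079] (array([ 0.731,  0.493, -0.654,  2.517,  2.46 ,  0.629, -0.981]), np.float64(8.039487481363365e-06), 6.94394705424806e-05)
0.09 0 [ 0.48  -0.193  0.102] (array([ 0.743,  0.402, -0.665,  2.542,  2.432,  0.564, -0.982]), np.float64(9.946757041889733e-06), 8.69506624274955e-05)
0.12 0 [ 0.462 -0.186  0.125] (array([ 0.758,  0.303, -0.671,  2.562,  2.404,  0.483, -0.979]), np.float64(1.22351692436998e-05), 0.00010646756739497138)
0.15 0 [ 0.444 -0.179  0.148] (array([ 0.834,  0.207, -0.734,  2.57 ,  2.34 ,  0.395, -0.928]), np.float64(0.00010258515069095022), 0.0008086546117543373)
0.12 0.05 [ 0.462 -0.186  0.175] (array([ 0.802,  0.141, -0.658,  2.502,  2.219,  0.272, -0.79 ]), np.float64(4.493266353214234e-05), 0.0007409289588597077)
0.12 0.1 [ 0.462 -0.186  0.225] (array([ 0.839,  0.006, -0.637,  2.437,  1.565,  0.12 , -0.129]), np.float64(0.0006620829850741431), 0.008234381269406876)
```

View pics/w10.png

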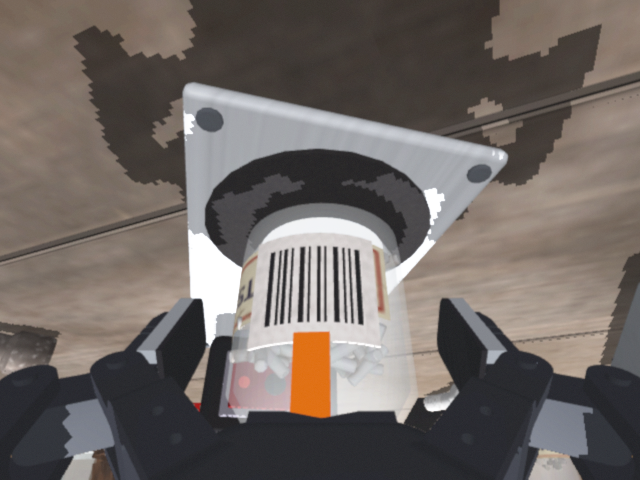

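The jar stands on the pad, released, with its label facing back at the gripper. I retract along the tool axis, then unflip the wrist up high.

Request:
drive_tool(targets="-6 2.4 8 0 0 0; -18 7 23 0 0 0; -30 12 38 0 0 0; -42 17 54 0 0 0; -54 22 69 0 0 0; -64 26 83 0 0 0; -71 29 92 0 0 0; -71 29 92 0 0 0")

```text
time: 21.45
tool_pos: [0.4618, -0.1858, 0.1264]
eef_rot: [0.463, 2.405, -0.173]
wrist_force: [-0.1, -0.0, 1.0]
finger_gap: 0.0853
```

```bash
cat >> next.py <<'E'
for k in range(0,len(Q),2): print(k,Q[k],fk(Q[k])[0],fk(Q[k])[1][:,2])
E
python3 next.py "[[.75,.0,-.65,2.35,2.2,.5,-1.],[.6,-.1,-.4,2.1,.1,.75,-1.2]]"
```

```text
[ 0.783  0.304 -0.701  2.561  2.384  0.487 -0.957] [ 0.462 -0.186  0.126]
27
3 [ 0.511 -0.216  0.21 ]
6 [ 0.546 -0.237  0.307]
10 [ 0.544 -0.276  0.381]
18 -11 26 -1.1 -2.9 -1.9; 34 -21 54 -2.2 -5.9 -3.6; 49 -31 84 -3.1 -9.0 -5.4; 62 -39 115 -4.0 -12.1 -7.0; 74 -46 147 -4.7 -15.2 -8.6; 84 -51 181 -5.4 -18.5 -10.1; 93 -56 215 -6.0 -21.8 -11.6; 100 -59 251 -6.4 -25.1 -12.9; 91 -75 253 -3.2 -26.4 -19.3; 82 -90 254 0.0 -27.7 -25.6
0 [ 0.783  0.304 -0.701  2.561  2.384  0.487 -0.957] [ 0.462 -0.186  0.126] [ 0.597 -0.242 -0.765]
2 [ 0.774  0.228 -0.688  2.508  2.338  0.49  -0.968] [ 0.496 -0.207  0.181] [ 0.655 -0.309 -0.69 ]
4 [ 0.766  0.152 -0.675  2.455  2.292  0.494 -0.979] [ 0.524 -0.225  0.241] [ 0.705 -0.37  -0.606]
6 [ 0.758  0.076 -0.663  2.403  2.246  0.497 -0.989] [ 0.546 -0.237  0.307] [ 0.746 -0.423 -0.514]
8 [ 0.75  0.   -0.65  2.35  2.2   0.5  -1.  ] [ 0.562 -0.245  0.377] [ 0.78  -0.468 -0.416]
10 [ 0.734 -0.011 -0.624  2.324  1.979  0.526 -1.021] [ 0.544 -0.276  0.381] [ 0.715 -0.546 -0.436]
12 [ 0.718 -0.021 -0.597  2.297  1.758  0.553 -1.042] [ 0.522 -0.299  0.378] [ 0.641 -0.603 -0.474]
14 [ 0.703 -0.032 -0.571  2.271  1.537  0.579 -1.063] [ 0.498 -0.314  0.37 ] [ 0.564 -0.636 -0.527]
16 [ 0.687 -0.042 -0.545  2.245  1.316  0.605 -1.084] [ 0.475 -0.318  0.358] [ 0.489 -0.64  -0.593]
18 [ 0.671 -0.053 -0.518  2.218  1.095  0.632 -1.105] [ 0.454 -0.312  0.344] [ 0.423 -0.614 -0.666]
20 [ 0.655 -0.063 -0.492  2.192  0.874  0.658 -1.126] [ 0.438 -0.294  0.329] [ 0.371 -0.559 -0.741]
22 [ 0.639 -0.074 -0.466  2.166  0.653  0.684 -1.147] [ 0.428 -0.267  0.316] [ 0.338 -0.477 -0.812]
24 [ 0.624 -0.084 -0.439  2.139  0.432  0.711 -1.168] [ 0.426 -0.231  0.308] [ 0.325 -0.371 -0.87 ]
26 [ 0.608 -0.095 -0.413  2.113  0.211  0.737 -1.189] [ 0.43  -0.188  0.307] [ 0.335 -0.245 -0.91 ]
```

Request:
drive_tool(targets="8 -6 30 -1.1 -2.9 -1.9; 26 -16 58 -2.2 -5.9 -3.6; 45 -28 86 -3.1 -9.0 -5.4; 62 -39 115 -4.0 -12.1 -7.0; 74 -46 147 -4.7 -15.2 -8.6; 84 -51 181 -5.4 -18.5 -10.1; 93 -56 215 -6.0 -21.8 -11.6; 100 -59 251 -6.4 -25.1 -12.9; 91 -75 253 -3.2 -26.4 -19.3; 82 -90 254 0.0 -27.7 -25.6")

```text
time: 22.45
tool_pos: [0.5445, -0.2764, 0.3796]
eef_rot: [0.93, 1.804, -0.223]
wrist_force: [-0.6, -0.3, -0.3]
finger_gap: 0.0855
```

```bash
python3 next.py "[[.65,-.05,-.5,2.2,1.1,.63,-1.1],[.6,-.1,-.4,2.1,.1,.75,-1.2]]"
```

```text
[ 0.802 -0.002 -0.689  2.32   1.988  0.529 -1.031] [ 0.545 -0.277  0.38 ]
17
3 [ 0.514 -0.309  0.378]
6 [ 0.483 -0.319  0.365]
10 [ 0.447 -0.295  0.336]
-9 -13 1 4.2 -2.1 -5.3; -20 -24 0 8.5 -4.3 -10.5; -30 -32 -2 12.8 -6.4 -15.6; -41 -38 -5 17.2 -8.4 -20.7; -51 -41 -9 21.8 -10.4 -25.7; -61 -42 -14 26.4 -12.4 -30.6; -71 -40 -20 31.1 -14.2 -35.4; -79 -36 -26 35.9 -16.0 -40.2; -89 -29 -35 40.8 -17.6 -45.1; -97 -19 -43 45.8 -19.0 -50.0
0 [ 0.802 -0.002 -0.689  2.32   1.988  0.529 -1.031] [ 0.545 -0.277  0.38 ] [ 0.715 -0.546 -0.436]
2 [ 0.764 -0.014 -0.641  2.29   1.766  0.554 -1.048] [ 0.525 -0.3    0.38 ] [ 0.644 -0.603 -0.471]
4 [ 0.726 -0.026 -0.594  2.26   1.544  0.58  -1.066] [ 0.504 -0.314  0.374] [ 0.569 -0.635 -0.521]
6 [ 0.688 -0.038 -0.547  2.23   1.322  0.605 -1.083] [ 0.483 -0.319  0.365] [ 0.499 -0.639 -0.585]
8 [ 0.65 -0.05 -0.5   2.2   1.1   0.63 -1.1 ] [ 0.466 -0.312  0.353] [ 0.439 -0.614 -0.656]
10 [ 0.639 -0.061 -0.478  2.178  0.878  0.657 -1.122] [ 0.447 -0.295  0.336] [ 0.384 -0.56  -0.734]
12 [ 0.628 -0.072 -0.456  2.156  0.656  0.683 -1.144] [ 0.435 -0.268  0.321] [ 0.347 -0.478 -0.807]
14 [ 0.617 -0.083 -0.433  2.133  0.433  0.71  -1.167] [ 0.429 -0.232  0.311] [ 0.331 -0.371 -0.868]
16 [ 0.606 -0.094 -0.411  2.111  0.211  0.737 -1.189] [ 0.432 -0.188  0.308] [ 0.336 -0.245 -0.909]
```

Request:
drive_tool(targets="-9 -13 1 4.2 -2.1 -5.3; -20 -24 0 8.5 -4.3 -10.5; -30 -32 -2 12.8 -6.4 -15.6; -41 -38 -5 17.2 -8.4 -20.7; -51 -41 -9 21.8 -10.4 -25.7; -61 -42 -14 26.4 -12.4 -30.6; -71 -40 -20 31.1 -14.2 -35.4; -79 -36 -26 35.9 -16.0 -40.2; -89 -29 -35 40.8 -17.6 -45.1; -97 -19 -43 45.8 -19.0 -50.0")

```text
time: 23.45
tool_pos: [0.4469, -0.2948, 0.3348]
eef_rot: [2.157, 1.058, 0.136]
wrist_force: [0.1, -0.4, -0.5]
finger_gap: 0.0855
```

```bash
python3 - <<'E'
from cart import *
def down(yaw):
    y=np.radians(yaw);x=np.array([np.cos(y),np.sin(y),0]);z=np.array([0,0,-1.]);return np.stack([x,np.cross(z,x),z],1)
s=robot.get_state();q=s['q'];print(q)
for yaw in (-20,0,20,40):
    for z in (.30,.25,.06):
        print(yaw,z,ik(np.array([.51,-.2,z]),down(yaw),q,w=.02))
E
python3 next.py "[[.6,-.1,-.4,2.1,.1,.75,-1.2]]"
```

```text
[ 0.852 -0.052 -0.674  2.168  0.868  0.642 -1.106]
-20 0.3 (array([ 0.733,  0.323, -0.605,  1.621,  0.191,  1.256, -1.826]), np.float64(5.3426317601451906e-05), 0.0006869265332823942)
-20 0.25 (array([ 0.72 ,  0.359, -0.59 ,  1.7  ,  0.216,  1.148, -1.85 ]), np.float64(4.694761111119041e-05), 0.000633486807527393)
-20 0.06 (array([ 0.612,  0.564, -0.464,  1.913,  0.359,  0.747, -1.977]), np.float64(4.124352689145761e-05), 0.0005505288738498817)
0 0.3 (array([ 0.776,  0.335, -0.667,  1.618,  0.215,  1.263, -1.5  ]), np.float64(4.957748316318231e-05), 0.0006292038668944142)
0 0.25 (array([ 0.765,  0.372, -0.656,  1.696,  0.245,  1.156, -1.527]), np.float64(4.265887134974263e-05), 0.0005707298880305268)
0 0.06 (array([ 0.668,  0.581, -0.546,  1.908,  0.422,  0.768, -1.685]), np.float64(3.3211596110427504e-05), 0.00040272242565785255)
20 0.3 (array([ 0.821,  0.35 , -0.733,  1.614,  0.243,  1.27 , -1.176]), np.float64(4.8179901818787704e-05), 0.0006159352690660071)
20 0.25 (array([ 0.812,  0.388, -0.725,  1.693,  0.277,  1.166, -1.208]), np.float64(4.127323479380564e-05), 0.00056254937879
[... 551 characters left out ...]
 -0.674  2.168  0.868  0.642 -1.106] [ 0.447 -0.295  0.335]
7
3 [ 0.432 -0.251  0.315]
6 [ 0.432 -0.189  0.308]
-7 12 -7 5.0 -1.7 -4.6; -12 27 -14 10.1 -3.4 -9.0; -15 44 -20 15.4 -5.1 -13.4; -17 63 -24 20.8 -6.6 -17.6; -17 84 -26 26.3 -8.1 -21.7; -15 106 -27 31.9 -9.5 -25.6; -11 130 -25 37.7 -10.7 -29.4
0 [ 0.852 -0.052 -0.674  2.168  0.868  0.642 -1.106] [ 0.447 -0.295  0.335] [ 0.383 -0.558 -0.736]
2 [ 0.78  -0.066 -0.595  2.148  0.649  0.673 -1.133] [ 0.435 -0.268  0.321] [ 0.347 -0.479 -0.806]
4 [ 0.708 -0.079 -0.517  2.129  0.429  0.704 -1.16 ] [ 0.43  -0.232  0.311] [ 0.332 -0.374 -0.866]
6 [ 0.636 -0.093 -0.439  2.11   0.21   0.735 -1.187] [ 0.432 -0.189  0.308] [ 0.337 -0.247 -0.909]
```

Run:
```python
from cart import *
y=0;M=np.array([[1,0,0],[0,-1,0],[0,0,-1.]])
go(np.array([.43,-.20,.30]),M)
```

```text
q [ 0.852 -0.052 -0.674  2.168  0.868  0.642 -1.106] x [ 0.447 -0.295  0.335] F [ 0.146 -0.437 -0.491]
shift [-16.9  94.8 -34.8] rot [ 43.58   6.39 -49.75] 66.44452689974051
```

Request:
drive_tool(targets="-2 11 -4 5.1 0.7 -5.8; -4 22 -8 10.2 1.5 -11.6; -6 33 -12 15.3 2.2 -17.4; -8 44 -16 20.4 3.0 -23.2; -10 55 -20 25.5 3.7 -29.1; -12 66 -24 30.5 4.5 -34.8; -14 77 -28 35.6 5.2 -40.6; -16 88 -32 40.7 6.0 -46.5; -17 95 -35 43.6 6.4 -49.7; -17 95 -35 43.6 6.4 -49.7")

```text
time: 24.45
tool_pos: [0.4302, -0.2007, 0.2998]
eef_rot: [3.14, 0.004, -0.004]
wrist_force: [0.1, -0.3, 0.3]
finger_gap: 0.0851
```

Run:
```python
from cart import *
from h import snap
snap('wrist','w11');snap('top','t11')
M=np.array([[1,0,0],[0,-1,0],[0,0,-1.]]);go(np.array([.43,-.20,.30]),M)
```

```text
q [ 0.875  0.196 -0.649  1.777  0.131  1.21  -1.376] x [ 0.43  -0.2    0.301] F [-0.763 -0.426 -0.055]
shift [-0.5  0.2 -0.5] rot [ 0.26 -0.04 -0.39] 0.4679380130426205
```

View pics/w11.png

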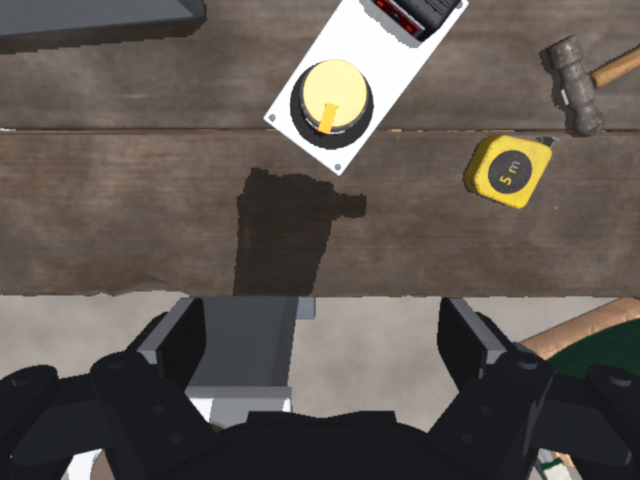

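View pics/t11.png

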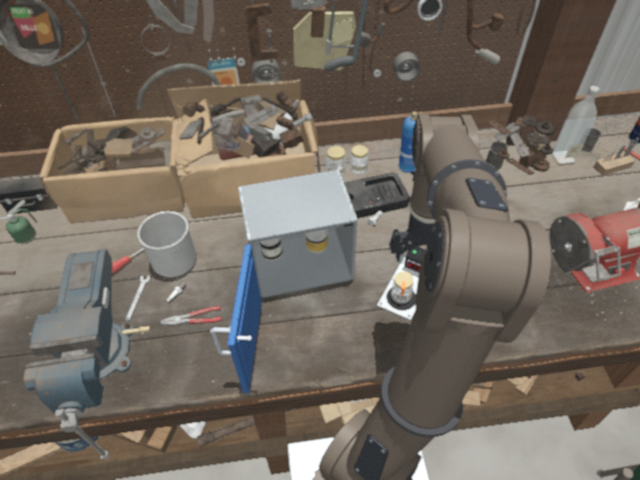

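The wrist view shows the jar upright on the pad at (335,95), with the strip towards (327,120). Everything else looks unchanged. I measure the lid, strip and pad.

```bash
cat > jar.py <<'E'
from h import *
import sys
def mj(tag,zt=.093):
    d=load(tag);P=cloud(d);hsv=cv2.cvtColor(d['color'],cv2.COLOR_RGB2HSV)
    m=(abs(P[...,2]-zt)<.007)&(abs(P[...,0]-.519)<.05)&(abs(P[...,1]+.21)<.05)
    xy=(P[m][:,:2]*1000).astype(np.float32);C=cv2.minEnclosingCircle(xy);print('lid',len(xy),C,cv2.fitEllipse(cv2.convexHull(xy))[:2],np.median(P[m][:,2]))
    g=m.astype(np.uint8);k=max(cv2.findContours(g,0,1)[0],key=cv2.contourArea);kp=np.array([onz(d,*p[0],zt)[:2]*1000 for p in k],np.float32);C2=cv2.fitEllipse(kp);print('lid ray',C2)
    o=m&(hsv[...,0]>8)&(hsv[...,0]<22)&(hsv[...,1]>200)
    q=P[o][:,:2]*1000;c=np.array(C2[0]);dd=q-c;r=np.linalg.norm(dd,axis=1);print('strip',len(q),r.min(),r.max(),'dir',np.degrees(np.arctan2(*(dd[r>5].mean(0)[::-1])))%360)
    return d,P,hsv
if __name__=='__main__':
    d,P,hsv=mj(sys.argv[1])
    print(hsv[120,327],hsv[85,335])
E
python3 jar.py w11
python3 - <<'E'
from h import *
d=load('w11');P=cloud(d);hsv=cv2.cvtColor(d['color'],cv2.COLOR_RGB2HSV)
w=((hsv[...,1]<40)&(hsv[...,2]>190)).astype(np.uint8);w[180:]=0;w[:,:255]=0;w[:,475:]=0
# plate long edges: fit lines to leftmost/rightmost boundary points
for side in (0,1):
    pts=[]
    for v in (range(20,100,2) if side==0 else range(40,150,2)):
        u=np.nonzero(w[v])[0]
        if len(u): pts.append(onz(d,u[0] if side==0 else u[-1],v,.006)[:2])
    pts=np.array(pts,np.float32);vx,vy,x,y=cv2.fitLine(pts,cv2.DIST_HUBER,0,.01,.01).ravel();print(np.degrees(np.arctan2(vy,vx)),x,y)
E
```

```text
lid 3443 ((521.9181518554688, -211.0819854736328), 29.919231414794922) ((522.7743530273438, -211.29345703125), (52.84942626953125, 59.53111267089844)) 0.09221458293478568
lid ray ((523.6588745117188, -211.46670532226562), (51.86243438720703, 56.124122619628906), 72.99408721923828)
-36.1573 0.56192565 -0.17907098
-36.46801 0.5349385 -0.28557697Traceback (most recent call last):
  File "jar.py", line 12, in <module>
    d,P,hsv=mj(sys.argv[1])
            ~~^^^^^^^^^^^^^
  File "jar.py", line 9, in mj
    q=P[o][:,:2]*1000;c=np.array(C2[0]);dd=q-c;r=np.linalg.norm(dd,axis=1);print('strip',len(q),r.min(),r.max(),'dir',np.degrees(np.arctan2(*(dd[r>5].mean(0)[::-1])))%360)
                                                                                                ~~~~~^^
    return umr_minimum(a, axis, None, out, keepdims, initial, where)
ValueError: zero-size array to reduction operation minimum which has no identity
```

Run:
```python
from h import *
d=load('w11');c=d['color'];hsv=cv2.cvtColor(c,cv2.COLOR_RGB2HSV)
print(hsv[118,327],hsv[110,328],hsv[85,335],hsv[100,330],hsv[128,324])
o=(hsv[...,0]>=13)&(hsv[...,0]<24)&(hsv[...,1]>150);o[:60]=0;o[140:]=0;o[:,:295]=0;o[:,375:]=0
v,u=np.nonzero(o);print(len(v),u.min(),u.max(),v.min(),v.max())
cv2.imwrite('pics/crop11.png',cv2.resize(c[40:170,270:400,::-1],None,fx=4,fy=4,interpolation=2))
# plate centre line vs pad centre
a=np.radians(-36.3);n=np.array([-np.sin(a),np.cos(a)]);e1=n@[.56192,-.17907];e2=n@[.53494,-.28558];print(e1-e2,(e1+e2)/2, n@[.5194,-.2106],n@[.5187,-.2104])
```

```text
[ 24 161 255] [ 24 163 255] [ 28  71 255] [ 29  65 255] [ 24 164 255]
82 318 337 104 133
0.10181193690629232 0.13744049947546955 0.13776314882677718 0.1375099252580675
```

View pics/crop11.png

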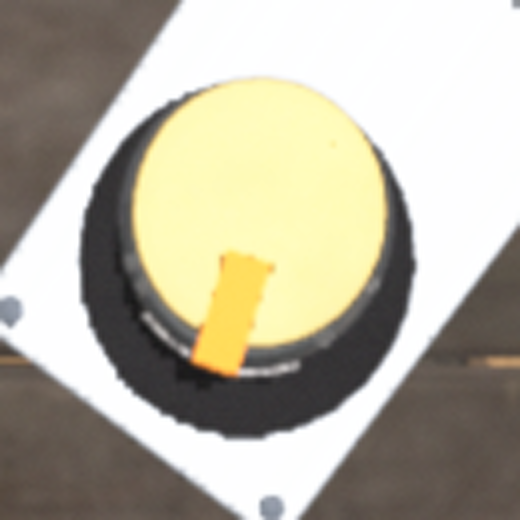

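```bash
cat > jar.py <<'E'
from h import *
import sys
def mj(tag,box,zt=.093,hi=130):
    d=load(tag);hsv=cv2.cvtColor(d['color'],cv2.COLOR_RGB2HSV);u0,u1,v0,v1=box
    roi=np.zeros((480,640),bool);roi[v0:v1,u0:u1]=1
    lid=(hsv[...,0]>10)&(hsv[...,0]<35)&(hsv[...,1]>45)&(hsv[...,2]>110)&roi
    st=lid&(hsv[...,1]>hi)
    k=max(cv2.findContours(lid.astype(np.uint8),0,1)[0],key=cv2.contourArea)
    kp=np.array([onz(d,*p[0],zt)[:2]*1000 for p in k],np.float32)
    # robust circle
    C=np.array(cv2.minEnclosingCircle(kp)[0]);
    from scipy.optimize import least_squares
    o=least_squares(lambda p:np.hypot(kp[:,0]-p[0],kp[:,1]-p[1])-p[2],[*C,29],loss='soft_l1',f_scale=.5);print('lid circle',o.x)
    k=max(cv2.findContours(st.astype(np.uint8),0,1)[0],key=cv2.contourArea);mk=np.zeros((480,640),np.uint8);cv2.drawContours(mk,[k],0,1,-1)
    v,u=np.nonzero(mk);q=np.array([onz(d,a,b,zt)[:2]*1000 for a,b in zip(u,v)]);dd=q-o.x[:2];r=np.hypot(*dd.T);s=r<27
    print('strip n',len(q),s.sum(),'dir from centre',np.degrees(np.arctan2(*dd[s].mean(0)[::-1]))%360)
    f=cv2.fitLine(q[s].astype(np.float32),cv2.DIST_HUBER,0,.01,.01).ravel();print('strip line',np.degrees(np.arctan2(f[1],f[0]))%180,'offset from centre',f[0]*(f[3]-o.x[1])-f[1]*(f[2]-o.x[0]))
mj(sys.argv[1],eval(sys.argv[2]),hi=int(sys.argv[3]) if len(sys.argv)>3 else 130)
E
python3 jar.py w11 "(295,378,55,140)"
```

```text
lid circle [ 524.52071597 -211.32760228   26.75833016]
strip n 351 264 dir from centre 163.88276124223697
strip line 162.02898 offset from centre -0.5860315212318739
```

Run:
```python
from h import *
from scipy.optimize import least_squares
d=load('w11');hsv=cv2.cvtColor(d['color'],cv2.COLOR_RGB2HSV)
g=((hsv[...,2]<150)).astype(np.uint8);roi=np.zeros_like(g);roi[50:152,284:382]=1
w=((hsv[...,1]<40)&(hsv[...,2]>190)).astype(np.uint8)
pts=[]
c0=np.array([332,103])
for a in np.radians(np.arange(0,360,4)):
    for r in np.arange(60,20,-.5):
        u,v=c0+r*np.array([np.cos(a),np.sin(a)])
        if 0<=int(round(v)) and hsv[int(round(v)),int(round(u)),2]<130: break
    pts.append((u,v,r))
pts=np.array(pts);print(pts[:,2].min(),pts[:,2].max())
pts=pts[(pts[:,2]<48)&(pts[:,2]>34)]
kp=np.array([onz(d,u,v,.008)[:2]*1000 for u,v,_ in pts])
o=least_squares(lambda p:np.hypot(kp[:,0]-p[0],kp[:,1]-p[1])-p[2],[519,-210,45],loss='soft_l1',f_scale=.5);print('pad',o.x,len(kp),np.abs(o.fun).mean())
```

```text
20.5 60.0
pad [ 519.51418638 -210.99960046   43.80463809] 27 0.2124697910863826
```

Request:
drive_tool(targets="25 -3 -10 0.2 0 -0.4; 55 -7 -30 0.2 0 -0.4; 80 -10 -60 0.2 0 -0.4; 93 -11 -95 0.2 0 -0.4; 93 -11 -130 0.2 0 -0.4; 93 -11 -165 0.2 0 -0.4; 93 -11 -165 0.2 0 -0.4")

```text
time: 25.25
tool_pos: [0.5208, -0.21, 0.1321]
eef_rot: [-3.14, -0.002, 0.01]
wrist_force: [-0.5, 0.2, -0.7]
finger_gap: 0.0855
```

Run:
```python
from cart import *
from h import snap
snap('wrist','w12')
M=np.array([[1,0,0],[0,-1,0],[0,0,-1.]]);go(np.array([.523,-.2113,.034]),M)
```

```text
q [ 0.705  0.508 -0.585  1.802  0.339  0.937 -1.596] x [ 0.522 -0.21   0.135] F [0.662 0.252 1.5  ]
shift [   0.5   -1.  -100.8] rot [-0.03 -0.18 -0.04] 0.18433803736103066
```

View pics/w12.png

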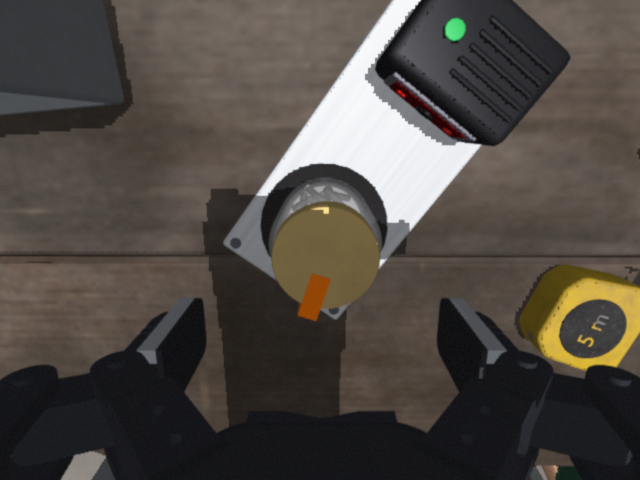

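The lid is clearly seen at (326,255), with the strip pointing to (313,300). I remeasure from this closer view.

```bash
python3 jar.py w12 "(265,390,195,325)" 215
python3 - <<'E'
from h import *
from scipy.optimize import least_squares
d=load('w12');hsv=cv2.cvtColor(d['color'],cv2.COLOR_RGB2HSV);print(hsv[300,313],hsv[255,326],d['eye'])
P=cloud(d);m=(abs(P[...,2]-.093)<.006)&(abs(P[...,0]-.52)<.05)&(abs(P[...,1]+.21)<.05);xy=(P[m][:,:2]*1000).astype(np.float32);print(cv2.minEnclosingCircle(xy),np.median(P[m][:,2]))
pts=[]
for a in np.radians(np.arange(-175,-5,3)):
    for r in np.arange(80,30,-.5):
        u,v=np.array([324,226])+r*np.array([np.cos(a),np.sin(a)])
        if hsv[int(round(v)),int(round(u)),2]<70 : break
    pts.append((u,v,r))
pts=np.array(pts);pts=pts[(pts[:,2]>55)&(pts[:,2]<70)];kp=np.array([onz(d,u,v,.008)[:2]*1000 for u,v,_ in pts])
o=least_squares(lambda p:np.hypot(kp[:,0]-p[0],kp[:,1]-p[1])-p[2],[519,-210,45],loss='soft_l1',f_scale=.5);print('pad',o.x,len(kp),np.abs(o.fun).mean())
E
```

```text
lid circle [ 530.79659644 -208.02586021   21.00904776]
strip n 819 463 dir from centre 177.9029043122013
strip line 150.86981 offset from centre -9.242487617143047
[ 14 250 146] [ 20 109 110] [ 0.58847062 -0.20968537  0.27340288]
((522.0799560546875, -211.22344970703125), 30.213214874267578) 0.09221543453506892
pad [ 519.82694937 -211.03375802   43.79712818] 53 0.2006617707091993
```

```bash
sed -i 's/>110)&roi/>60)\&roi/' jar.py; python3 jar.py w12 "(265,390,195,325)" 215
```

```text
lid circle [ 523.72730321 -213.9772446    29.55803807]
strip n 824 642 dir from centre 154.90501908175963
strip line 162.73227 offset from centre 2.381996047581964
```

Request:
drive_tool(targets="0 -1 -25 0 -0.1 0; 0 -1 -50 0 -0.1 0; 0 -1 -75 0 -0.1 0; 0 -1 -92 0 -0.1 0; 0 -1 -100 0 -0.1 0; 0 -1 -100 0 -0.1 0")

```text
time: 25.9
tool_pos: [0.5245, -0.2121, 0.037]
eef_rot: [3.141, -0.002, 0.005]
wrist_force: [0.5, 0.2, -0.1]
finger_gap: 0.0854
```

Request:
drive_tool(targets="0 0 0 0 0 0; 0 0 0 0 0 0; 0 0 0 0 0 0; 0 0 0 0 0 0; 0 0 0 0 0 0; 0 0 0 0 0 0", claw=255)

```text
time: 26.5
tool_pos: [0.5249, -0.2121, 0.038]
eef_rot: [3.14, -0.003, 0.007]
wrist_force: [-2.5, 0.5, 10.3]
finger_gap: 0.0597
```

Request:
drive_tool(targets="0 0 6 0 0 0; 0 0 14 0 0 0; 0 0 20 0 0 0; 0 0 20 0 0 0")

```text
time: 26.9
tool_pos: [0.5244, -0.2122, 0.0571]
eef_rot: [3.141, -0.003, 0.006]
wrist_force: [0.0, 0.9, -3.8]
finger_gap: 0.0597
```

Run:
```python
from cart import *
from h import snap
snap('wrist','w13')
a=np.radians(161.4)
s=robot.get_state();N=R.from_rotvec(s['eef_rot']).as_matrix();print(s['finger_gap'],s['wrist_force'],N[:,2],np.degrees(np.arctan2(N[1,0],N[0,0])));q=s['q']
x=np.array(s['tool_pos']);print(q,x)
for t in range(0,162,20): r=ik(x,R.from_euler('z',t,degrees=True).as_matrix()@N,q,w=.02);q=r[0];print(t,r)
```

```text
0.0593004271857368 [ 0.252  0.198 -2.92 ] [ 0.003 -0.001 -1.   ] -0.12064790946082733
[ 0.665  0.604 -0.531  1.87   0.422  0.777 -1.667] [ 0.524 -0.212  0.057]
0 (array([ 0.665,  0.604, -0.531,  1.87 ,  0.422,  0.777, -1.667]), np.float64(5.345304289640311e-09), 7.040632353440752e-08)
20 (array([ 0.725,  0.627, -0.62 ,  1.865,  0.491,  0.804, -1.378]), np.float64(1.1888710664255595e-05), 0.00020201104674387335)
40 (array([ 0.781,  0.653, -0.708,  1.859,  0.559,  0.835, -1.087]), np.float64(1.2160258638936322e-05), 0.00019979194215665925)
60 (array([ 0.834,  0.683, -0.793,  1.854,  0.624,  0.871, -0.793]), np.float64(1.2349984215845188e-05), 0.0001971684353511006)
80 (array([ 0.881,  0.716, -0.875,  1.849,  0.688,  0.91 , -0.496]), np.float64(1.24858352324062e-05), 0.0001946788058515826)
100 (array([ 0.924,  0.752, -0.953,  1.845,  0.748,  0.952, -0.197]), np.float64(1.2579306171689634e-05), 0.00019243465798116988)
120 (array([ 0.961,  0.791, -1.028,  1.841,  0.806,  0.998,  0.105]), np.float64(1.2643872777297807e-05), 0.00019046756823960505)
140 (array([ 0.993,  0.831, -1.098,  1.838,  0.86 ,  1.045,  0.411]), np.float64(1.2690366563205117e-05), 0.00018874263765384722)
160 (array([ 1.02 ,  0.872, -1.164,  1.836,  0.911,  1.094,  0.721]), np.float64(1.272803756354158e-05), 0.00018719769844842312)
```

View pics/w13.png

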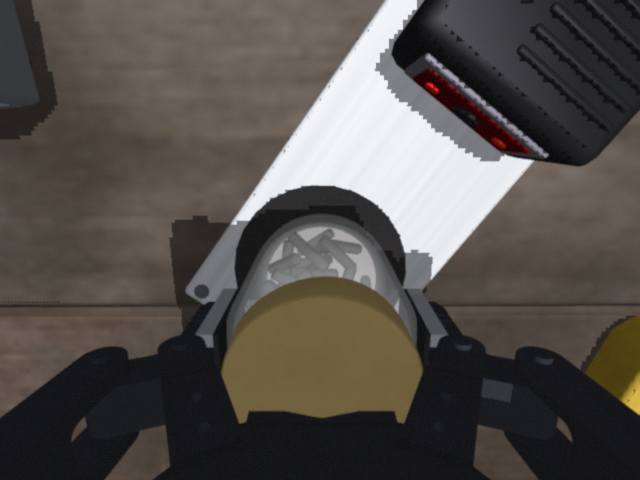

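Held and lifted at 2.9 N. Now I turn it by 161.4° in two calls while shifting to the pad centre.

Request:
drive_tool(targets="0 0 0 0 0 5; 0 0 0 0 0 13; 0 0 0 0 0 21; 0 0 0 0 0 29; 0 0 0 0 0 37; 0 0 0 0 0 45; 0 0 0 0 0 53; 0 0 0 0 0 61; 0 0 0 0 0 69; 0 0 0 0 0 77")

```text
time: 27.95
tool_pos: [0.5235, -0.2122, 0.0556]
eef_rot: [-2.454, -1.959, -0.002]
wrist_force: [-0.8, 0.2, -3.6]
finger_gap: 0.0594
```

Request:
drive_tool(targets="0 0 0 0 0 8; 0 0 0 0 0 16; 0 0 0 0 0 24; 0 0 0 0 0 32; 0 0 0 0 0 40; 0 0 0 0 0 48; 0 0 0 0 0 56; 0 0 0 0 0 64; 0 0 0 0 0 72; 0 0 0 0 0 79")

```text
time: 28.95
tool_pos: [0.5234, -0.2123, 0.0555]
eef_rot: [-0.648, -3.071, -0.001]
wrist_force: [0.8, 0.1, -4.1]
finger_gap: 0.0596
```

Run:
```python
from cart import *
a=np.radians(161.4-.1);M=np.array([[np.cos(a),np.sin(a),0],[np.sin(a),-np.cos(a),0],[0,0,-1]])
go(np.array([.517,-.210,.0385]),M)
```

```text
q [ 1.019  0.87  -1.16   1.838  0.91   1.089  0.657] x [ 0.523 -0.212  0.055] F [ 0.769  0.091 -4.054]
shift [ -6.4   2.3 -17. ] rot [-0.06 -0.17  5.12] 5.1257259183726935
```

Request:
drive_tool(targets="-3 1 -2 0 0 3; -6.4 2.3 -5 0 -0.1 5.1; -6.4 2.3 -10 0 -0.1 5.1; -6.4 2.3 -14 0 -0.1 5.1; -6.4 2.3 -16 0 -0.1 5.1; -6.4 2.3 -16 0 -0.1 5.1")

```text
time: 29.55
tool_pos: [0.5173, -0.2097, 0.0396]
eef_rot: [-0.519, -3.097, -0.001]
wrist_force: [0.5, -0.4, -3.7]
finger_gap: 0.0596
```

Run:
```python
from cart import *
a=np.radians(161.4-.1);M=np.array([[np.cos(a),np.sin(a),0],[np.sin(a),-np.cos(a),0],[0,0,-1]])
go(np.array([.517,-.210,.0375]),M)
```

```text
q [ 1.021  0.888 -1.156  1.867  0.945  1.067  0.708] x [ 0.517 -0.21   0.04 ] F [ 0.506 -0.41  -3.683]
shift [-0.3 -0.3 -2.1] rot [-0.06 -0.05  0.34] 0.3513121958592893
```

Request:
drive_tool(targets="-0.3 -0.3 -0.7 0 0 0.3; -0.3 -0.3 -1.4 0 0 0.3; -0.3 -0.3 -1.4 0 0 0.3")

```text
time: 29.85
tool_pos: [0.5172, -0.21, 0.0387]
eef_rot: [-0.511, -3.099, -0.001]
wrist_force: [-1.0, -0.2, -4.8]
finger_gap: 0.0595
```

Request:
drive_tool(targets="0 0 -0.5 0 0 0; 0 0 -1 0 0 0; 0 0 -1 0 0 0")

```text
time: 30.15
tool_pos: [0.5174, -0.21, 0.0381]
eef_rot: [0.511, 3.1, 0.001]
wrist_force: [-1.1, -0.1, 2.9]
finger_gap: 0.0592
```

Contact (the force changed sign), so I release and rise straight.

Request:
drive_tool(targets="0 0 0.2 0 0 0; 0 0 0.2 0 0 0; 0 0 0.2 0 0 0; 0 0 0.2 0 0 0; 0 0 0.2 0 0 0; 0 0 0.2 0 0 0", claw=0)

```text
time: 30.75
tool_pos: [0.5171, -0.21, 0.0378]
eef_rot: [-0.511, -3.099, -0.001]
wrist_force: [-0.9, -0.9, 0.2]
finger_gap: 0.0858
```

Request:
drive_tool(targets="0 0 10 0 0 0; 0 0 25 0 0 0; 0 0 45 0 0 0; 0 0 70 0 0 0; 0 0 100 0 0 0; 20 -5 130 0 0 0; 50 -15 165 0 0 0; 80 -25 190 0 0 0; 80 -25 200 0 0 0; 80 -25 200 0 0 0")

```text
time: 31.75
tool_pos: [0.5981, -0.2339, 0.2404]
eef_rot: [0.509, 3.097, 0.003]
wrist_force: [0.2, 0.2, 0.2]
finger_gap: 0.0855
```

Run:
```python
from cart import *
from h import snap
d=snap('wrist','w14');snap('top','t14');s=robot.get_state();print(s['tool_pos'],s['q'],d['eye'])
```

```text
[ 0.596 -0.234  0.238] [ 0.96   0.745 -1.203  1.458  0.694  1.412  0.985] [ 0.532 -0.212  0.382]
```

View pics/w14.png

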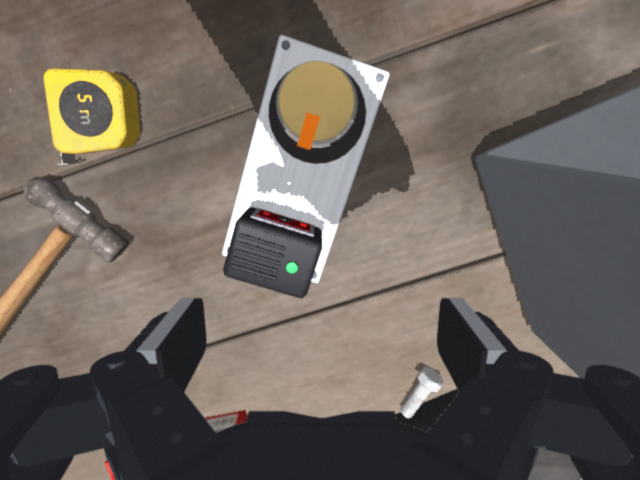

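View pics/t14.png

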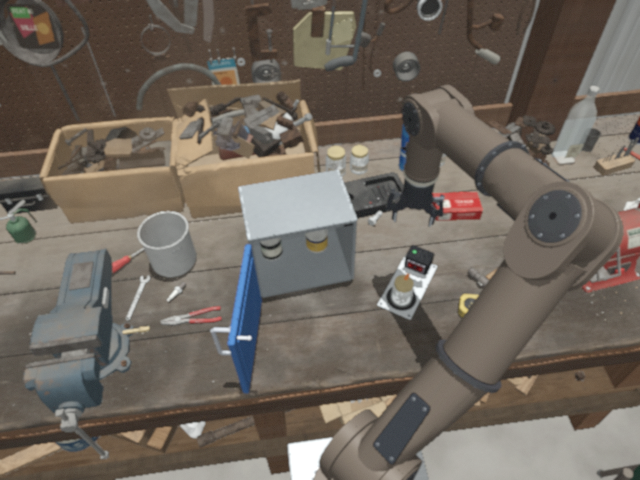

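The wrist view shows the jar on the pad at (317,103), with the strip at (308,130) pointing to the head's window at (283,218). I measure its centring and heading.

```bash
cat > fin.py <<'E'
from h import *
from scipy.optimize import least_squares
import sys
tag,box,pc,pr,lc,lr,vth=sys.argv[1],*[eval(x) for x in sys.argv[2:]]
d=load(tag);hsv=cv2.cvtColor(d['color'],cv2.COLOR_RGB2HSV);P=cloud(d)
m=(abs(P[...,2]-.093)<.006)&(abs(P[...,0]-.52)<.05)&(abs(P[...,1]+.21)<.05);xy=(P[m][:,:2]*1000).astype(np.float32);C=np.array(cv2.minEnclosingCircle(xy)[0]);print('lid depth',cv2.minEnclosingCircle(xy),np.median(P[m][:,2]))
def radial(c,r0,r1,test,z,g):
    pts=[]
    for a in np.radians(np.arange(0,360,3)):
        for r in np.arange(r0,r1,-.25):
            u,v=np.array(c)+r*np.array([np.cos(a),np.sin(a)])
            if test(hsv[int(round(v)),int(round(u))]):
                if r<r0-1: pts.append(onz(d,u,v,z)[:2]*1000)
                break
    kp=np.array(pts);o=least_squares(lambda p:np.hypot(kp[:,0]-p[0],kp[:,1]-p[1])-p[2],g,loss='soft_l1',f_scale=.5);return o.x,len(kp),np.median(abs(o.fun))
print('pad',radial(pc,*pr,lambda h:h[2]<vth,.008,[519,-210,45]))
L=radial(lc,*lr,lambda h:10<h[0]<32 and h[1]>80,.093,[519,-210,29]);print('lid',L)
u0,u1,v0,v1=box;o=np.zeros((480,640),bool);o[v0:v1,u0:u1]=1
o&=(hsv[...,0]>5)&(hsv[...,0]<17)&(hsv[...,1]>200)
v,u=np.nonzero(o);q=np.array([onz(d,a,b,.093)[:2]*1000 for a,b in zip(u,v)])
for c in (C,L[0][:2]):
    dd=q-c;r=np.hypot(*dd.T);s=r<27;f=cv2.fitLine(q[s].astype(np.float32),cv2.DIST_HUBER,0,.01,.01).ravel()
    print('strip',s.sum(),'from centre',np.degrees(np.arctan2(*dd[s].mean(0)[::-1])),'line',np.degrees(np.arctan2(f[1],f[0])))
hd=(P[...,2]>.06)&(P[...,2]<.085)&(P[...,0]>.57)&(P[...,0]<.68)&(P[...,1]<-.23);print('head',cv2.minAreaRect((P[hd][:,:2]*1000).astype(np.float32)))
E
python3 fin.py w14 "(295,325,110,152)" "(319,112)" "(58,38)" "(317,101)" "(46,34)" 70
```

```text
lid depth ((517.318603515625, -210.93345642089844), 29.949403762817383) 0.09222521913789042
pad (array([ 519.57696118, -211.18464995,   43.7678854 ]), 85, np.float64(0.24225995132040623))
lid (array([ 514.6545339 , -209.28457982,   26.32460746]), 114, np.float64(0.14446747492578815))
strip 385 from centre -35.78860631538843 line -35.92923
strip 331 from centre -35.11380381079358 line -36.371246
head ((620.042236328125, -284.63946533203125), (76.06417846679688, 57.140506744384766), 53.682735443115234)
```

Run:
```python
from h import *
d=load('w14');c=d['color'].copy()
K=d['K'];Rm=rot(d['orientation'])
def pr(p):
    x=Rm.T@(np.array(p)-d['eye']);return np.array([K[0,2]+K[0,0]*x[0]/-x[2],K[1,2]-K[1,1]*x[1]/-x[2]])
s=6;im=cv2.resize(c[50:175,255:380,::-1],None,fx=s,fy=s,interpolation=2)
im=im[:600]
def circ(cx,cy,z,r,col):
    pts=np.array([(pr([cx+r*np.cos(a),cy+r*np.sin(a),z])-[255,50]+.5)*s for a in np.linspace(0,6.283,100)]).astype(np.int32);cv2.polylines(im,[pts],1,col,1)
circ(.5173,-.2109,.093,.0295,(0,255,0));circ(.5195,-.2111,.093,.0295,(255,0,0));circ(.5195,-.2111,.008,.0445,(0,0,255));circ(.5195,-.2111,.008,.0315,(255,255,0))
cv2.imwrite('pics/crop14.png',im)
```

```text
(no output)
```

View pics/crop14.png

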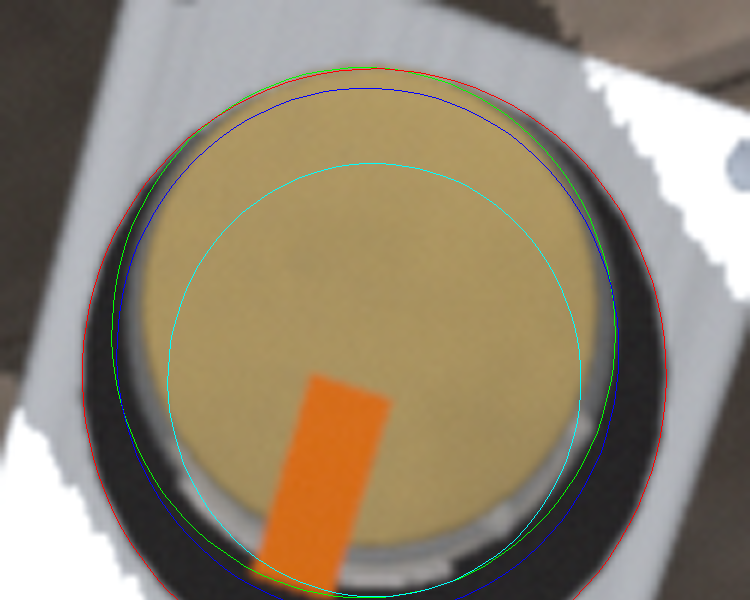

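```bash
python3 fin.py w12 "(295,335,265,325)" "(324,226)" "(80,55)" "(326,255)" "(66,48)" 60
python3 - <<'E'
from h import *
for t in ('w11','w12','w14'):
    d=load(t);P=cloud(d);hsv=cv2.cvtColor(d['color'],cv2.COLOR_RGB2HSV)
    m=(abs(P[...,2]-.093)<.004)&(abs(P[...,0]-.52)<.05)&(abs(P[...,1]+.21)<.05)&(hsv[...,0]>10)&(hsv[...,0]<32)&(hsv[...,1]>60)
    m=cv2.erode(m.astype(np.uint8),np.ones((3,3)))>0
    q=P[m];print(t,len(q),cv2.minEnclosingCircle((q[:,:2]*1000).astype(np.float32)),q.mean(0),np.linalg.lstsq(np.c_[q[:,:2]-q[:,:2].mean(0),np.ones(len(q))],q[:,2],rcond=None)[0],d['eye'],rot(d['orientation'])[:,2])
    hd=(P[...,2]>.066)&(P[...,2]<.078)&(P[...,0]>.57)&(P[...,0]<.68)&(P[...,1]<-.23);print('head',hd.sum(),cv2.minAreaRect((P[hd][:,:2]*1000).astype(np.float32)),np.median(P[hd][:,2]))
E
```

```text
lid depth ((522.0799560546875, -211.22344970703125), 30.213214874267578) 0.09221543453506892
pad (array([ 519.57501685, -211.03758207,   44.01928349]), 71, np.float64(0.18825703501501323))
lid (array([ 526.66046216, -211.46878041,   26.82471264]), 114, np.float64(0.480330009884792))
strip 764 from centre 161.55070971103197 line -18.703424
strip 598 from centre 165.39323568174476 line -18.86952
head ((619.5173950195312, -284.85845947265625), (75.86935424804688, 57.125247955322266), 53.50285720825195)
w11 3045 ((521.9215087890625, -210.27182006835938), 28.78479766845703) [ 0.52468347 -0.21158025  0.09226445] [-0.01122065  0.00266459  0.09226445] [ 0.49715473 -0.19995336  0.44135637] [0.27023895 0.00230288 0.96279053]
head 1108 ((590.2650146484375, -292.09039306640625), (23.673707962036133, 52.97014236450195), 0.3916301131248474) 0.070659261665271
w12 8367 ((522.4298706054688, -210.96212768554688), 29.573375701904297) [ 0.5257366  -0.21143768  0.09226333] [-0.01049147  0.00185517  0.09226333] [ 0.58847062 -0.20968537  0.27340288] [ 2.74274349e-01 -5.66833353e-04  9.61651319e-01]
head 16828 ((620.427490234375, -285.4135437011719), (75.59671020507812, 54.985965728759766), 53.74348068237305) 0.07120820957711192
w14 4370 ((517.5487670898438, -210.65756225585938), 29.00873374938965) [ 0.51467915 -0.20915431  0.09224839] [ 0.00833896 -0.00639165  0.09224839] [ 0.53249429 -0.21202457  0.38202362] [-0.25580806  0.08440698  0.96303567]
head 5349 ((620.9197998046875, -285.16571044921875), (75.63174438476562, 55.11543655395508), 53.52500534057617) 0.07113951305705357
```

The lid centre is about 5 mm off the pad centre, at (-4.9, +1.9). The heading is right: the strip line is near -36.1° and the reader is at -36.2°. I regrasp to correct the position.

Run:
```python
from cart import *
a=np.radians(161.4-.1);M=np.array([[np.cos(a),np.sin(a),0],[np.sin(a),-np.cos(a),0],[0,0,-1]])
go(np.array([.515,-.2094,.0385]),M)
```

```text
q [ 0.96   0.745 -1.203  1.458  0.694  1.412  0.985] x [ 0.596 -0.234  0.238] F [ 0.783  0.207 -0.181]
shift [ -81.2   25.  -199.3] rot [-0.05 -0.06 -0.05] 0.09214169253173103
```

Request:
drive_tool(targets="-25 8 -10 0 0 0; -55 17 -30 0 0 0; -78 24 -60 0 0 0; -81 25 -90 0 0 0; -81 25 -120 0 0 0; -81 25 -150 0 0 0; -81 25 -175 0 0 0; -81 25 -190 0 0 0; -81 25 -199 0 0 0; -81 25 -199 0 0 0")

```text
time: 32.85
tool_pos: [0.5153, -0.2098, 0.038]
eef_rot: [-0.51, -3.098, -0.002]
wrist_force: [-0.5, 0.2, 0.1]
finger_gap: 0.0856
```

Request:
drive_tool(targets="0 0 0 0 0 0; 0 0 0 0 0 0; 0 0 0 0 0 0; 0 0 0 0 0 0; 0 0 0 0 0 0; 0 0 0 0 0 0", claw=255)

```text
time: 33.45
tool_pos: [0.5169, -0.21, 0.0404]
eef_rot: [0.51, 3.098, 0.001]
wrist_force: [-1.7, 0.8, 6.5]
finger_gap: 0.0592
```

Request:
drive_tool(targets="0 0 3 0 0 0; 0 0 6 0 0 0; 2.5 -1 6 0 0 0; 4.9 -1.9 6 0 0 0; 4.9 -1.9 6 0 0 0")

```text
time: 33.95
tool_pos: [0.5214, -0.2121, 0.0447]
eef_rot: [-0.511, -3.099, -0.002]
wrist_force: [0.3, 0.2, -3.8]
finger_gap: 0.0592
```

Request:
drive_tool(targets="0.4 0.2 -1 0 0 0; 0.4 0.2 -2.5 0 0 0; 0.4 0.2 -3.5 0 0 0; 0.4 0.2 -3.5 0 0 0")

```text
time: 34.35
tool_pos: [0.5212, -0.2116, 0.041]
eef_rot: [-0.51, -3.099, -0.002]
wrist_force: [0.7, 0.4, -3.1]
finger_gap: 0.0594
```

Request:
drive_tool(targets="0 0 -0.5 0 0 0; 0 0 -1.2 0 0 0; 0 0 -1.2 0 0 0")

```text
time: 34.65
tool_pos: [0.5215, -0.2117, 0.0404]
eef_rot: [-0.51, -3.099, -0.001]
wrist_force: [-2.3, -0.4, 1.8]
finger_gap: 0.0594
```

Request:
drive_tool(targets="0 0 0 0 0 0; 0 0 0 0 0 0; 0 0 0 0 0 0; 0 0 0 0 0 0; 0 0 0 0 0 0; 0 0 0 0 0 0", claw=0)

```text
time: 35.25
tool_pos: [0.5214, -0.2117, 0.0401]
eef_rot: [-0.511, -3.099, -0.002]
wrist_force: [0.1, 0.9, -0.0]
finger_gap: 0.0855
```

Request:
drive_tool(targets="0 0 10 0 0 0; 0 0 25 0 0 0; 0 0 45 0 0 0; 0 0 70 0 0 0; 0 0 100 0 0 0; 20 -5 130 0 0 0; 50 -15 165 0 0 0; 80 -25 190 0 0 0; 80 -25 200 0 0 0; 80 -25 200 0 0 0")

```text
time: 36.25
tool_pos: [0.6024, -0.2357, 0.2431]
eef_rot: [0.509, 3.097, 0.003]
wrist_force: [-1.3, 1.1, -0.3]
finger_gap: 0.0857
```

```bash
python3 - <<'E'
from cart import *
from h import snap
d=snap('wrist','w15');s=robot.get_state();print(s['tool_pos'],d['eye'])
E
python3 fin.py w15 "(285,335,100,165)" "(319,112)" "(60,38)" "(317,101)" "(48,34)" 70
```

```text
[ 0.601 -0.236  0.241] [ 0.537 -0.214  0.385]
lid depth ((522.3589477539062, -212.37290954589844), 30.032323837280273) 0.0922316231277861
pad (array([ 519.56911042, -211.19789512,   43.77514836]), 112, np.float64(0.22228519153268067))
lid (array([ 519.18655456, -211.01461926,   26.36470901]), 114, np.float64(0.16370177594572866))
strip 382 from centre -37.55671565318283 line -35.690926
strip 323 from centre -34.92345170996403 line -35.4612
head ((620.1105346679688, -284.6762390136719), (76.18079376220703, 57.06293487548828), 53.60322570800781)
```

View pics/w15.png

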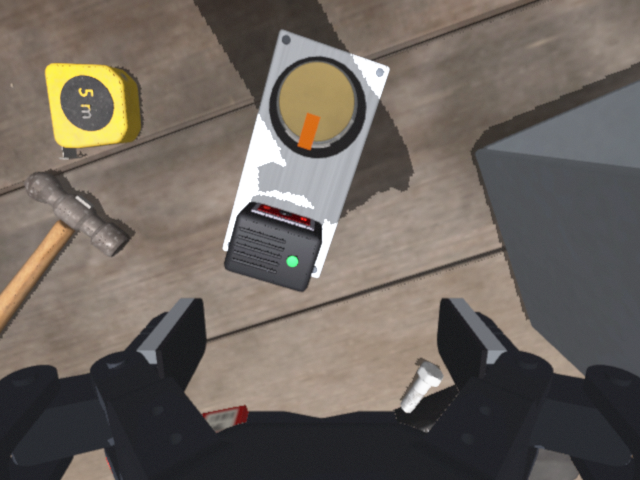

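Run:
```python
from h import *
d=snap('top','t15');a=load('top0');P=cloud(d)
b=(cv2.cvtColor(d['color'],cv2.COLOR_RGB2HSV)[...,0]);hsv=cv2.cvtColor(d['color'],cv2.COLOR_RGB2HSV)
m=(hsv[...,0]>100)&(hsv[...,0]<125)&(hsv[...,1]>120)&(P[...,2]>.27)&(P[...,2]<.29);m[:,:220]=0;m[:,280:]=0
r=cv2.fitLine((P[m][:,:2]).astype(np.float32),2,0,.01,.01).ravel();print('door top dir',np.degrees(np.arctan2(r[1],r[0])))
x=cv2.absdiff(a['color'][300:335,150:230],d['color'][300:335,150:230]).mean();print('pliers diff',x)
```

```text
door top dir -10.472518
pliers diff 5.6346428571428575
```

View pics/t15.png

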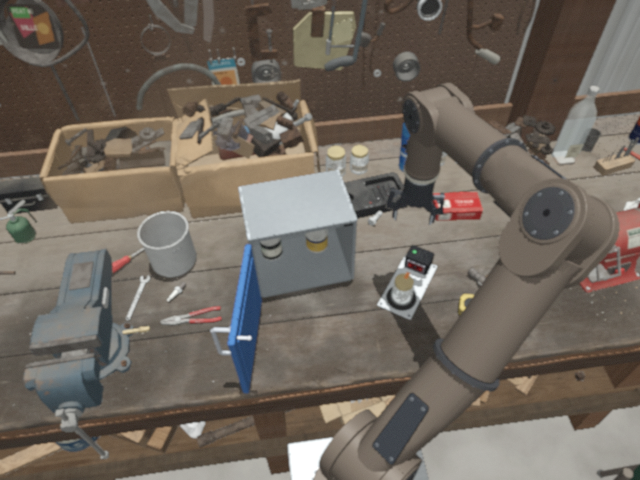

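The top view shows the door open, its top edge along 169.5° (about 105° open), both tins in the cabinet at (270,245) and (317,240), the pliers at (190,317) unmoved, and the jar upright on the pad at (403,290). I hand in.

```bash
python3 -c "
from rig import robot
print(robot.job_done())"
```

```text
the job is handed in; nothing more can be done
None
```

The cabinet door is open about 105°. The jar of rivets stands upright on the reader's pad with its label facing the window. I handed the job in at about 36 s.

**What I did:** I opened the door by its handle. I took the jar out with a forward, tilted grasp and set it on the pad. I then regripped it from above and turned it about 161°. One more regrip corrected a 5 mm offset from the pad's centre.

**Last checks:**
- **Position:** the lid is within about 0.5 mm of the pad's centre, and its top is level at about z = 0.092.
- **Heading:** the seal strip points along about -35.5°, against -36.2° for the reader, so it is under 1° off.
- **Other stock and tools:** both tins and the pliers look unmoved in the top view, and the tape measure looks unmoved in the wrist views. The gripper was clear of everything.

**Where checks disagreed:**
- **Lid centre:** a rougher measurement put it 2 to 3 mm off centre. I think the seal strip biased that one, so I went with the circle fitted to the lid's rim.
- **Strip direction:** taken from the lid's centre it read -34.9° or -37.6°, depending on which centre was used. I trusted the line along the strip, which gave the -35.5°.

The side camera was blocked, so I could not confirm anything from that view.

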